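Drain a slide carrier, lay it in the light stage and locate it on three points

ROBOT

A 6-joint arm with a two-finger parallel gripper is mounted at the origin on a cart in front of the work surface, level with it; the furniture and walls round the work are solid. World frame = base frame: x ahead of the robot, y to its left, z up, the work surface at z = 0. Lengths are in m, angles in rad, forces in N, time in s.
With the tool pointing down it reaches from about 0.35 to 0.775 m from the base axis. Payload 7.3 kg.
Tool frame: the origin (TCP) lies at the very end of the fingers, on their centre line; the grasp point (between the pads) lies 19 mm behind it; z points along the fingers, y is the direction in which the jaws open and shut (so a half turn about z gives the same grasp; the last joint's range is limited). The gripper opens to 92 mm and grips with 3 to 60 N. Pads are 19 mm wide; open, the fingers measure 130 mm over their backs; the gripper's body (75 mm by 190 mm) begins 47 mm behind the grasp point.
Start: joints at [-1.485, 0.342, 1.524, -0, 1.275, -0.146], TCP at [0.121, -0.511, 0.227] pointing down, gripper open.
Joint ranges: [-2.53, 2.53], [-0.77, 2.02], [0.04, 2.7], [-1, 4.14], [0.28, 2.66], [-3.11, 3.11]. Speed limits (rad/s): [2.57, 2.57, 3.14, 3.14, 3.14, 3.14].

INTERFACE

Orientations are given as [roll, pitch, yaw] about the fixed x, y, z axes, in that order (R = Rz(yaw) Ry(pitch) Rx(roll)).
In Python, from cell import robot gives the robot as it stands.
- The arm moves only by the shell command python3 -m pendant 'ROWS' [OPENING] [FORCE]. ROWS is JSON, a list of rows, each a list of 2 entries, a list of its own where there are three numbers: the shift along the tool's x, y, z in mm, then the turn about the tool's z in degrees. In form: [[[x, y, z], turn], ...]. A call has 1 to 10 rows; each row is the pose to reach, as a shift and turn from the pose measured when the call began, along the tool's axes at that moment; what a row does not reach only later rows make up. A row lasts 1/12 s, in which the tool goes at most 41.7 mm and 7.16 degrees, less where a joint would pass 70% of its speed; a pose out of reach is approached as far as the arm can. A call with a gripper value outside its range is refused whole. OPENING is the opening, from 0 (shut) to 1 (fully open), set as the call begins (- or left out, the last holds). The fingers move at their own pace and stop on an object; FORCE is the grip in N (left out, the last holds). Time passes only in rows, so rows that repeat a pose let the fingers close. It gives the time, the measured TCP pose, the force and the opening at its end, in the units of the state.
- robot.observe(): the state, without advancing time (a new reading comes with each control period).
- robot.read_camera(name): name is "scene" or "top" or "wrist"; returns the picture (400x640x3 uint8, red, green, blue); there is no depth.
- robot.calibration(name): a dict with "vfov" (degrees; the focal length in pixels is half the picture's height over the tangent of half this angle, whatever the lens; pixels are square), "cx", "cy" (the principal point, pixels), "k1" (the pictures are not rectified: a ray, as slopes to the right and down, at radius r is drawn at 1 + k1 r^2 times it, then the intrinsics apply), "rvec" (rotation vector, rad) and "tvec" (3), from world to camera coordinates, as OpenCV has them. Camera axes: x right, y down, z forward; pixel columns grow to the right and rows downward; lengths in m; the calibration is good to about 2 mm. A picture is of the moment at which its call begins: read the wrist's pose just before it. calibration takes no time and is no camera call; for the wrist camera it gives the pose at the moment of the call.
- robot.hand_in(): hands the job in, once; it reports no verdict.
Trained networks look in the newest picture that a camera, given by its name, has taken for a name from the list of things; names that differ only in an ending like _2 or _b are one class to them, and where a whole thing is asked for, a point or a joint stands for the part that bears it (a point fixed in the world has none). Each returns a list of dicts, best first, with "p" (0 to 1); they miss things now and then, are a little off and sometimes report something else, mostly with a low value. They report only what shows in the picture. A call takes as long as a camera call.
- robot.find_in(camera, query): "xy" ([column, row] as shares, 0 to 1, of the picture: columns of its width, rows of its height, amid what is visible of it).
The state is a dict: "time": time; "qpos": joint angles; "qvel": joint speeds; "joint_efforts": joint torques, N m; "tool_pos": TCP position; "tool_rot": TCP orientation; "contact_force": force on the tool from outside, world axes, zero at the start; "torque": the same for the moment, N m; "opening": finger opening in m.
Only numpy, scipy, OpenCV 4.12 (cv2) and the standard library are available. Lean on these libraries where they do the work, as an engineer would, in place of code of your own. Each camera call takes 0.05 s, during which the arm holds its last target.

TASK

Lift the black slide carrier with the two stained glass slides out of the rack, rest it on the sloped drain stand with the slides facing up and let go of it there for a moment; then take it afresh and lay it flat, slides up, on the rest strips of the light stage. Press its long edge firmly against both dowels at once, after that slide it along the dowels firmly up to the end stop, and finally swing the blue latch fully closed behind it. Press, do not knock, and leave the empty silver carrier, the violet jar and the blue-banded carton where they are.

Things in the scene. Friction and masses are not known exactly. Their poses are not given: they have to be found in the camera images.
- carrier_center (a point): Centre of the loose black slide carrier, a plate 130 mm long (x), 12 mm thick (y), 64 mm wide (z), 0.14 to 0.24 kg; its +y face carries two glass slides with pink stains, no higher than the rim. In the rack it stands on a long edge, z up, y to the robot's left, top edge 32 mm above this point, and lifts straight up
- spare_carrier_center (a point): Centre of the empty bright aluminium carrier, same size and axes, standing in another slot of the rack 60 mm beside the black one (side to side centre distance); must stay there
- rack: White comb rack, fixed, 150 x 150 mm; origin under its centre on the trolley, z up. Carriers stand along its x axis on its floor, 10 mm up; comb teeth (50 mm high) hold them only at x = -59 to -49 and +49 to +59 mm, the middle is open; slots 15 mm wide, 30 mm apart in y
- drain_stand: Fixed steel drain stand, 125 x 120 mm, 126 mm tall, origin under it on the trolley, z up. Two 8 mm cheeks at x = -42 and +42 mm, open between them, slope 45 degrees down towards +y; at their lower ends lips square to the slope catch the carrier's lower long edge and rise 2 mm above its face
- drain_rest (a point): Where the carrier's centre lies at rest on the drain stand, 110 mm above the trolley; axes as the stand: z up, x level along the carrier, y level towards the front. The carrier's slide face then points halfway between +y and up
- light_stage: Fixed white and aluminium light stage; origin on the trolley 42 mm below home, same axes. Top plate 28 mm above the trolley, x = -104 to +92, y = -74 to +56 mm. Two steel rest strips on it, 112 mm long in x, 9 mm wide, at y = -22 and +22 mm, carry the carrier 36 mm above the trolley
- home (a point): Centre of the carrier when it lies fully home in the light stage, 42 mm above the trolley; axes: z up, x along the carrier to the end stop, y towards the dowels. The carrier lies slides up; the edge that was lowest on the drain stand can go to the dowels
- dowel_1: Upright steel dowel 10 mm across and 24 mm tall, origin at its foot 28 mm above the trolley, at x = -42, y = +37 mm from home; fixed
- dowel_2: The other dowel, the same, at x = +42, y = +37 mm from home; fixed
- end_stop: Dark steel end stop block 16 x 30 x 22 mm, origin at the centre of its foot 28 mm above the trolley; its face towards the carrier lies at x = +65 mm from home; fixed
- latch (a joint): Angle of the blue latch about an upright axis, rad: 0 closed, at its stop (arm along home's +y, across the carrier's end, 2 mm clear of a carrier that is home); grows as it opens, counter-clockwise from above (arm towards home's -x at 1.57). Stays where it is left; takes about 0.04 N m. Arm 16 mm wide, 37 to 47 mm above the trolley
- latch_hinge (a point): On the latch's axis, at the top of its arm; x = -75, y = -60 mm from home
- latch_knob (a point): Middle of the black upright knob on the latch's arm, 62 mm from the axis; knob 14 to 16 mm across, from 20 mm below to 14 mm above this point
- stain_jar: Bystander: jar of violet stain with black lid, 53 mm across, 99 mm tall, origin under its centre
- carton_blue: Bystander: white carton with a blue band, 112 x 205 x 101 mm, origin under its centre

How it is judged:
On the way, in this order (a step that is already met when the one before it is completed fails the run):
1. the black carrier rests on the drain stand, slides up at 45 degrees, let go (distance between carrier_center and drain_rest below 0.025 m and angle between carrier_center's own y axis and vertical between 0.62 and 0.95 rad and contact force between carrier and the fingers below 0.1 N), for 0.3 s.
2. lying flat in the light stage, the carrier is pressed against both dowels at once (angle between carrier_center's own y axis and vertical below 0.06 rad and contact force between carrier and dowel_1 above 1 N and contact force between carrier and dowel_2 above 1 N), for 0.1 s.
3. then, along the dowels, it is pressed against the end stop (angle between carrier_center's own y axis and vertical below 0.06 rad and y of carrier_center in the frame of home above -0.003 m and contact force between carrier and end_stop above 2 N), for 0.1 s.
At the end, for the whole second after the job is handed in: The black carrier lies flat, slides up, on the rest strips of the light stage, its centre within 2 mm of home along and across (3 mm in height) and square to the dowels within 0.025 rad, the latch is closed to less than 0.1 rad, and all is let go and at rest (x of carrier_center in the frame of home between -0.002 and 0.002 m and y of carrier_center in the frame of home between -0.002 and 0.002 m and z of carrier_center in the frame of home between -0.003 and 0.003 m and angle between the x axis of carrier_center and the x axis of home, either way round below 0.025 rad and angle between carrier_center's own y axis and vertical below 0.06 rad and value of joint latch below 0.1 rad); the robot touches nothing.
It fails at once if the carrier is knocked against a dowel or the end stop (more than 45 N) (contact force between carrier and dowel_1 above 45 N or contact force between carrier and dowel_2 above 45 N or contact force between carrier and end_stop above 45 N).
It fails at once if the empty silver carrier is moved more than 20 mm (distance of spare_carrier_center from where it was at the start of the episode above 0.02 m).
It fails at once if the violet jar or the blue-banded carton is moved more than 30 mm (distance of any of stain_jar, carton_blue from where it was at the start of the episode above 0.03 m).
It also fails if it takes over 72 s, if anything falls off the work surface, if the arm or the gripper's body presses on something with over 40 N, if the wrist force passes 120 N, or if a joint passes its speed limit or range.

## Working session

There is one attempt and no reset: what is moved stays moved. The work goes in short steps, Python scripts to look and compute and a shell command to move; the robot and the scene stay as the last step left them, time stands still between calls to the robot, and variables do not carry over. Pictures are saved under pics/ and viewed, and the job is handed in when it is done.

```bash
ls -la; mkdir -p pics; cat > h.py <<'E'
import numpy as np, cv2
from scipy.spatial.transform import Rotation as R
from cell import robot
def cal(n):
    c=robot.calibration(n); return c
def snap(cam,fn):
    c=robot.calibration(cam); im=np.array(robot.read_camera(cam))
    cv2.imwrite('pics/'+fn,im[:,:,::-1]); return im,c
def K(c,h=400):
    f=h/2/np.tan(np.radians(c['vfov'])/2); return f
def ray(c,uv):
    f=K(c); d=np.array([(uv[0]-c['cx'])/f,(uv[1]-c['cy'])/f])
    s=d.copy()
    for _ in range(30): s=d/(1+c['k1']*(s@s))
    Rm=R.from_rotvec(np.array(c['rvec']).ravel()).as_matrix(); t=np.array(c['tvec']).ravel()
    o=-Rm.T@t; v=Rm.T@np.array([s[0],s[1],1]); return o,v/np.linalg.norm(v)
def proj(c,P):
    Rm=R.from_rotvec(np.array(c['rvec']).ravel()).as_matrix(); t=np.array(c['tvec']).ravel()
    p=Rm@np.array(P)+t; s=p[:2]/p[2]; s=s*(1+c['k1']*(s@s)); f=K(c)
    return s*f+np.array([c['cx'],c['cy']])
def atz(c,uv,z):
    o,v=ray(c,uv); return o+v*(z-o[2])/v[2]
def tri(obs):
    A=np.zeros((3,3));b=np.zeros(3)
    for c,uv in obs:
        o,v=ray(c,uv);P=np.eye(3)-np.outer(v,v);A+=P;b+=P@o
    X=np.linalg.solve(A,b)
    return X,[np.linalg.norm(np.cross(X-ray(c,uv)[0],ray(c,uv)[1])) for c,uv in obs]
E
python3 - <<'E'
from h import *
s=robot.observe()
for k,v in s.items(): print(k,np.round(v,3))
for n in ['scene','top','wrist']:
    im,c=snap(n,n+'0.png'); print(n,{k:np.round(v,3).tolist() for k,v in c.items()}, ray(c,(c['cx'],c['cy'])))
E
```

```text
total 12
drwxr-xr-x  3 agent agent 4096 Dec  6 08:02 .
drwxr-xr-x 23 root  root  4096 Dec  6 08:02 ..
drwxr-xr-x  2 agent agent 4096 Dec  6 08:02 pics
time 0.0
qpos [-1.485  0.343  1.525 -0.     1.275 -0.146]
qvel [ 0.     0.002  0.003 -0.001 -0.002 -0.001]
joint_efforts [  0.    -43.125 -24.422   0.072   0.056  -0.   ]
tool_pos [ 0.121 -0.511  0.226]
tool_rot [-3.14  -0.     0.232]
contact_force [0.207 0.073 0.111]
torque [-0.025 -0.001 -0.074]
opening 0.092
scene {'vfov': 45.714, 'cx': 325.287, 'cy': 206.502, 'k1': -0.041, 'rvec': [0.853, -2.569, 1.043], 'tvec': [0.486, 0.324, 0.913]} (array([0.14520018, 0.6140462 , 0.8813317 ]), array([ 0.41930834, -0.55735853, -0.71661146]))
top {'vfov': 54.667, 'cx': 318.333, 'cy': 192.849, 'k1': -0.084, 'rvec': [2.132, -2.136, 0.132], 'tvec': [0.014, 0.602, 0.979]} (array([ 0.45237685, -0.01168948,  1.05646365]), array([ 0.1464557 ,  0.02347649, -0.98893861]))
wrist {'vfov': 63.073, 'cx': 318.774, 'cy': 202.622, 'k1': 0.013, 'rvec': [-2.287, 1.808, 0.254], 'tvec': [-0.524, -0.034, 0.39]} (array([ 0.19281725, -0.49333073,  0.38343297]), array([-0.26624273, -0.06081019, -0.96198593]))
```

View pics/scene0.png

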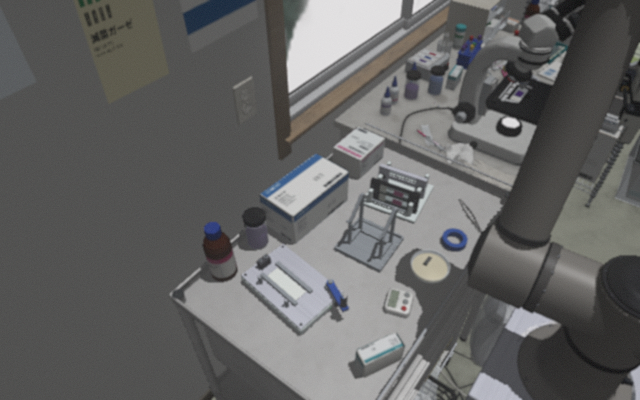

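View pics/top0.png

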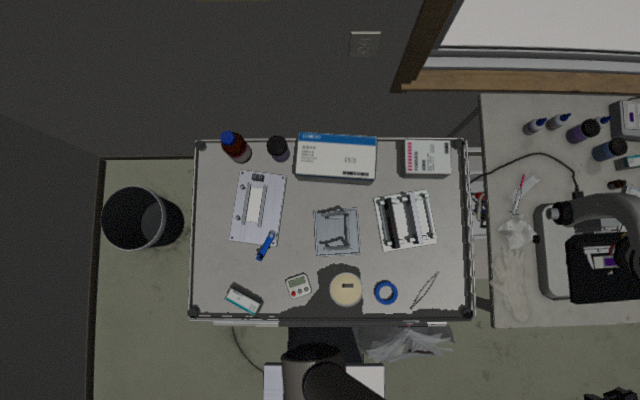

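View pics/wrist0.png

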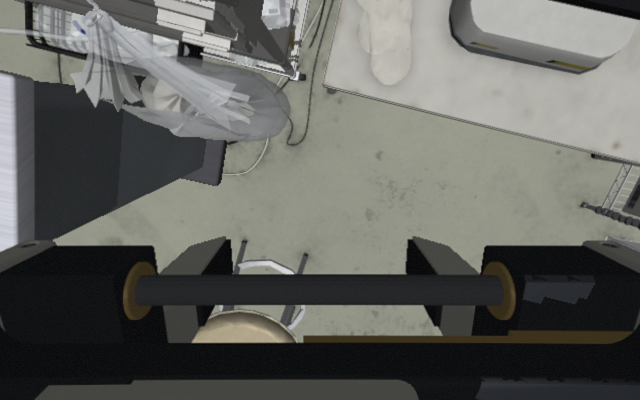

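```bash
python3 - <<'E'
import cv2
t=cv2.imread('pics/top0.png'); cv2.imwrite('pics/top0a.png',cv2.resize(t[120:330,190:350],None,fx=3.6,fy=2.85,interpolation=cv2.INTER_CUBIC)) if 0 else None
cv2.imwrite('pics/top0a.png',cv2.resize(t[155:275,215:295],None,fx=5,fy=5,interpolation=cv2.INTER_CUBIC))
cv2.imwrite('pics/top0b.png',cv2.resize(t[180:265,305:445],None,fx=5.5,fy=5.5,interpolation=cv2.INTER_CUBIC))
s=cv2.imread('pics/scene0.png'); cv2.imwrite('pics/scene0a.png',cv2.resize(s[155:355,235:440],None,fx=3,fy=3,interpolation=cv2.INTER_CUBIC))
E
```

```text
(no output)
```

View pics/top0a.png

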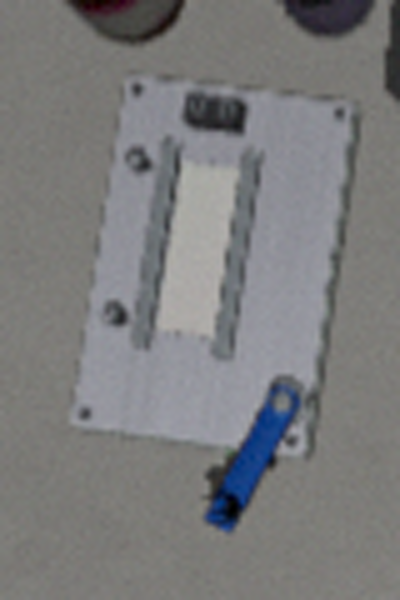

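View pics/top0b.png

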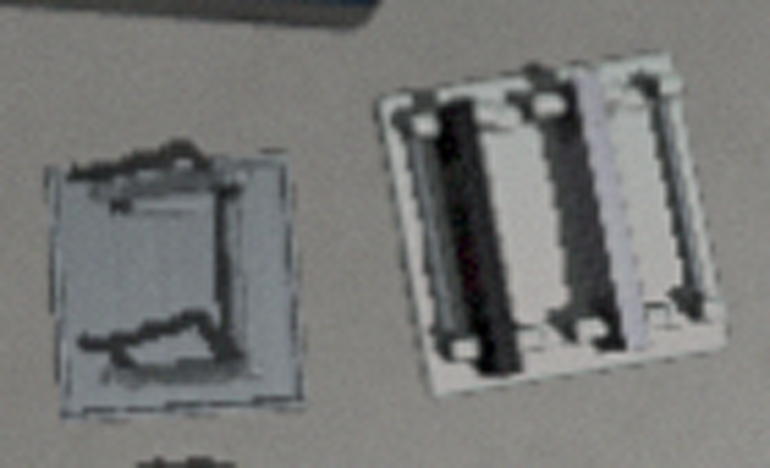

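View pics/scene0a.png

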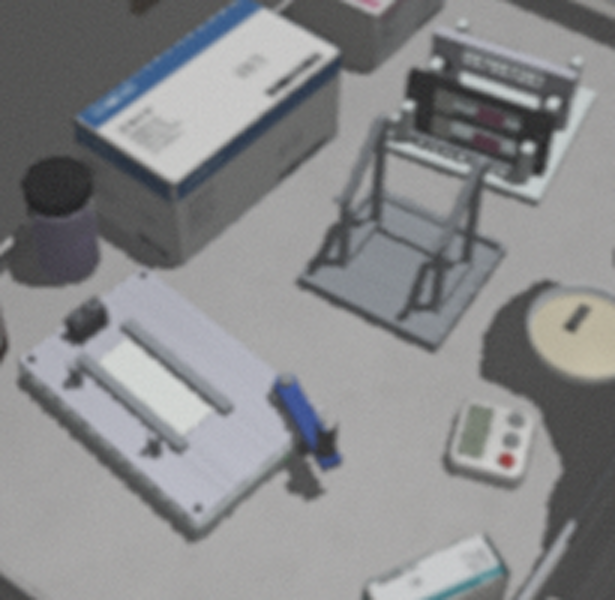

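```bash
python3 - <<'E'
from h import *
C={n:robot.calibration(n) for n in ['scene','top']}
zs=dict(carrier_center=.042,spare_carrier_center=.042,rack=.0,drain_stand=.0,drain_rest=.11,light_stage=.028,home=.042,dowel_1=.04,end_stop=.04,latch=.042,latch_hinge=.047,latch_knob=.05,stain_jar=.05,carton_blue=.05)
for q,z in zs.items():
    o={}
    for n in C:
        r=robot.find_in(n,q)
        o[n]=r
        for d in r[:3]:
            uv=np.array(d['xy'])*[640,400]
            print(q,n,round(d['p'],2),np.round(uv,1),np.round(atz(C[n],uv,z),3))
    if all(o.values()):
        X,e=tri([(C[n],np.array(o[n][0]['xy'])*[640,400]) for n in C]); print('   tri',np.round(X,3),np.round(e,4))
print(robot.observe()['time'])
E
```

```text
carrier_center scene 0.82 [392.  195.2] [ 0.525 -0.171  0.042]
carrier_center top 0.7 [393.  227.7] [ 0.51  -0.183  0.042]
carrier_center top 0.29 [336. 231.] [ 0.502 -0.034  0.042]
   tri [ 0.518 -0.179  0.038] [0.0093 0.0093]
spare_carrier_center top 0.68 [410.7 216.9] [ 0.538 -0.23   0.042]
rack scene 0.61 [410.1 202. ] [ 0.493 -0.217  0.   ]
rack scene 0.3 [406.3 175.4] [ 0.553 -0.302  0.   ]
rack top 0.57 [404.7 220.5] [ 0.532 -0.222  0.   ]
rack top 0.35 [266.1 250. ] [0.452 0.155 0.   ]
rack top 0.31 [280.7 150.5] [0.73  0.119 0.   ]
   tri [ 0.518 -0.234 -0.025] [0.0169 0.0169]
drain_stand scene 0.65 [368.4 240.7] [ 0.508 -0.041  0.   ]
drain_stand scene 0.36 [305.7 195.7] [ 0.726 -0.073  0.   ]
drain_stand top 0.72 [336.7 230.3] [ 0.506 -0.037  0.   ]
drain_stand top 0.17 [262.8 246.4] [0.462 0.165 0.   ]
   tri [ 0.505 -0.036  0.006] [0. 0.]
drain_rest scene 0.69 [367.5 240.2] [0.465 0.041 0.11 ]
drain_rest top 0.97 [335.4 231.8] [ 0.496 -0.031  0.11 ]
   tri [ 0.503 -0.032  0.014] [0.0021 0.0021]
light_stage scene 0.96 [291.3 288.7] [0.555 0.192 0.028]
light_stage top 0.76
[... 973 characters left out ...]
065]
latch_knob scene 0.51 [338.6 297.1] [0.453 0.16  0.05 ]
latch_knob top 0.71 [263.4 244.5] [0.466 0.155 0.05 ]
   tri [0.462 0.155 0.037] [0.0047 0.0047]
stain_jar scene 0.91 [257.5 228.1] [0.717 0.119 0.05 ]
stain_jar scene 0.49 [394.1 194. ] [ 0.519 -0.171  0.05 ]
stain_jar top 0.59 [279.9 150.2] [0.718 0.115 0.05 ]
   tri [0.719 0.116 0.046] [0.0005 0.0005]
carton_blue scene 0.62 [303.3 195.7] [ 0.698 -0.03   0.05 ]
carton_blue scene 0.61 [403.2 179. ] [ 0.529 -0.233  0.05 ]
carton_blue top 0.73 [333.1 157.4] [ 0.697 -0.027  0.05 ]
carton_blue top 0.59 [337.  231.4] [ 0.5   -0.036  0.05 ]
carton_blue top 0.33 [257.3 209. ] [0.559 0.173 0.05 ]
   tri [ 0.696 -0.027  0.054] [0. 0.]
1.55
```

```bash
python3 -m pendant '[[[405,-327,-103],0],[[405,-327,-103],0],[[405,-327,-103],0],[[405,-327,-103],0],[[405,-327,-103],0],[[405,-327,-103],0],[[405,-327,-103],0],[[405,-327,-103],0],[[405,-327,-103],0],[[405,-327,-103],0]]'
```

```text
time: 2.38
tool_pos: [0.3719, -0.1862, 0.3083]
tool_rot: [3.141, -0.001, 0.232]
contact_force: [0.5, -1.5, 0.2]
opening: 0.0916
```

```bash
python3 -m pendant '[[[86,-68,-22],0],[[86,-68,-22],0],[[86,-68,-22],0],[[86,-68,-22],0]]' && python3 - <<'E'
from h import *
im,c=snap('wrist','w1.png'); print(np.round(robot.observe()['tool_pos'],3))
for q in ['carrier_center','spare_carrier_center','drain_stand','drain_rest','rack']:
    for d in robot.find_in('wrist',q)[:2]:
        uv=np.array(d['xy'])*[640,400]; print(q,round(d['p'],2),np.round(uv,1),np.round(atz(c,uv,.042),3))
E
```

```text
time: 2.72
tool_pos: [0.4428, -0.0964, 0.3315]
tool_rot: [3.141, -0.004, 0.237]
contact_force: [-0.9, -1.0, -0.3]
opening: 0.0917
[ 0.441 -0.098  0.331]
carrier_center 0.71 [394.8 120.3] [ 0.527 -0.179  0.042]
spare_carrier_center 0.61 [442.6 124.2] [ 0.537 -0.243  0.042]
drain_stand 0.71 [286.8 109.7] [ 0.506 -0.037  0.042]
drain_rest 0.58 [284.8 109.8] [ 0.506 -0.034  0.042]
rack 0.68 [414.4 113.4] [ 0.541 -0.202  0.042]
```

View pics/w1.png

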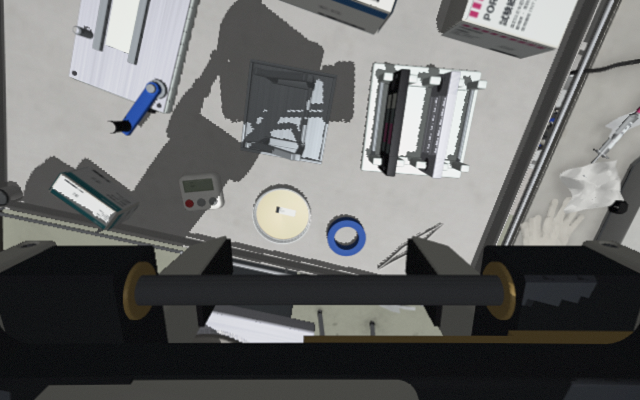

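```bash
python3 - <<'E'
import cv2
t=cv2.imread('pics/w1.png')
cv2.imwrite('pics/w1a.png',cv2.resize(t[55:185,355:490],None,fx=4.5,fy=4.5,interpolation=cv2.INTER_CUBIC))
cv2.imwrite('pics/w1b.png',cv2.resize(t[55:170,235:340],None,fx=5,fy=5,interpolation=cv2.INTER_CUBIC))
E
```

```text
(no output)
```

View pics/w1a.png

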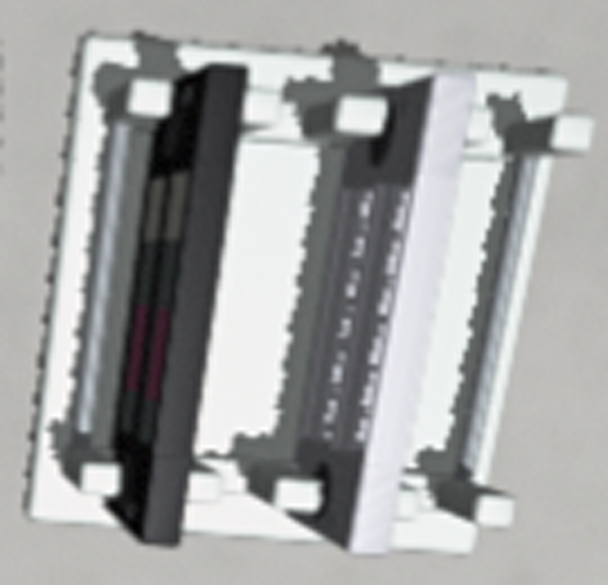

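View pics/w1b.png

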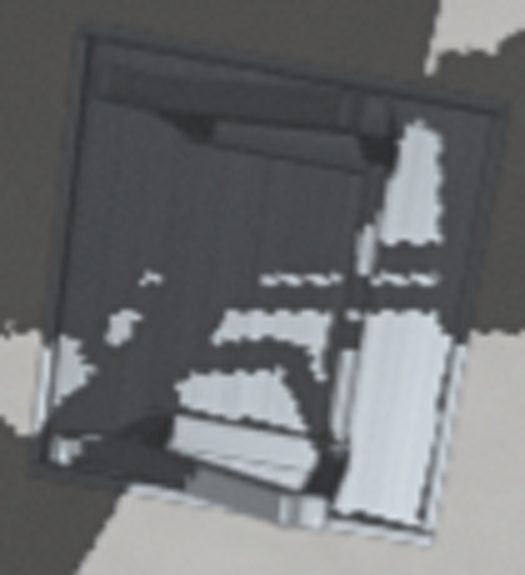

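```bash
cat > m.py <<'E'
from h import *
import pickle
E
python3 - <<'E'
from h import *
import pickle
c=robot.calibration('wrist'); pickle.dump(c,open('c_w1.pkl','wb'))
z=lambda p,f,o:np.array(p)/f+np.array(o)
car=[z(p,4.5,(355,55)) for p in [(212,65),(247,68),(180,545),(145,543)]]
X=np.array([atz(c,u,.074) for u in car]); print(np.round(X,4)); m=X.mean(0)
print('cen',m,'len',np.linalg.norm(X[0]-X[3]),np.linalg.norm(X[1]-X[2]),'w',np.linalg.norm(X[0]-X[1]),np.linalg.norm(X[2]-X[3]))
d=(X[0]+X[1]-X[2]-X[3]);print('yaw',np.arctan2(d[1],d[0]))
for zz in (0.0,.006):
    st=[z(p,5,(235,55)) for p in [(80,28),(503,105),(432,540),(35,465)]]
    X=np.array([atz(c,u,zz) for u in st]); print(np.round(X,4)); m=X.mean(0)
    print('cen',m,'len',[np.linalg.norm(X[i]-X[(i+1)%4]) for i in range(4)])
    d=(X[0]+X[1]-X[2]-X[3]);print('yaw',np.arctan2(d[1],d[0])); d=(X[0]-X[1]+X[3]-X[2]);print('yaw',np.arctan2(-d[0],d[1]))
# rack base corners
X=np.array([atz(c,z(p,4.5,(355,55)),.006) for p in [(83,33),(568,77),(475,550),(27,517)]])
print(np.round(X,4),X.mean(0),[np.linalg.norm(X[i]-X[(i+1)%4]) for i in range(4)])
d=(X[0]+X[1]-X[2]-X[3]);print('yaw',np.arctan2(d[1],d[0]))
E
```

```text
[[ 0.5784 -0.1687  0.074 ]
 [ 0.5798 -0.1779  0.074 ]
 [ 0.4542 -0.1979  0.074 ]
 [ 0.4524 -0.188   0.074 ]]
cen [ 0.51620699 -0.18311728  0.074     ] len 0.1274312677710563 0.1272007543278428 w 0.009235092030939512 0.010053812457967682
yaw 0.15465913507864867
[[ 0.5537  0.0224  0.    ]
 [ 0.5612 -0.0961  0.    ]
 [ 0.4379 -0.1049  0.    ]
 [ 0.4327  0.0148  0.    ]]
cen [ 0.49634395 -0.04095261  0.        ] len [np.float64(0.11866804950201006), np.float64(0.12363301777283187), np.float64(0.11985343715771009), np.float64(0.1212263282947389)]
yaw 0.0668492855401827
yaw 0.053392643652250646
[[ 0.5531  0.021   0.006 ]
 [ 0.5606 -0.0959  0.006 ]
 [ 0.4388 -0.1047  0.006 ]
 [ 0.4336  0.0136  0.006 ]]
cen [ 0.49653137 -0.04147855  0.006     ] len [np.float64(0.11720717988018556), np.float64(0.12211102663303676), np.float64(0.11837797475523766), np.float64(0.11973396483958568)]
yaw 0.06684928554018277
yaw 0.05339264365225076
[[ 0.5892 -0.142   0.006 ]
 [ 0.6105 -0.2893  0.006 ]
 [ 0.4654 -0.3126  0.006 ]
 [ 0.4422 -0.1646  0.006 ]] [ 0.52683378 -0.22710362  0.006     ] [np.float64(0.14880511049074444), np.float64(0.14693561322744664), np.float64(0.14983582830439662), np.float64(0.14869810384147636)]
yaw 0.15593848825456
```

```bash
python3 -m pendant '[[[1,74,81],4.6],[[1,74,81],4.6],[[1,74,81],4.6],[[1,74,81],4.6]]' 0.45 && python3 - <<'E'
from h import *
import pickle
im,c=snap('wrist','w2.png'); pickle.dump(c,open('c_w2.pkl','wb')); print(np.round(robot.observe()['tool_pos'],3))
E
```

```text
time: 3.35
tool_pos: [0.455, -0.1758, 0.2447]
tool_rot: [-3.139, 0.006, 0.145]
contact_force: [-0.8, 0.5, -0.5]
opening: 0.0696
[ 0.456 -0.175  0.247]
```

View pics/w2.png

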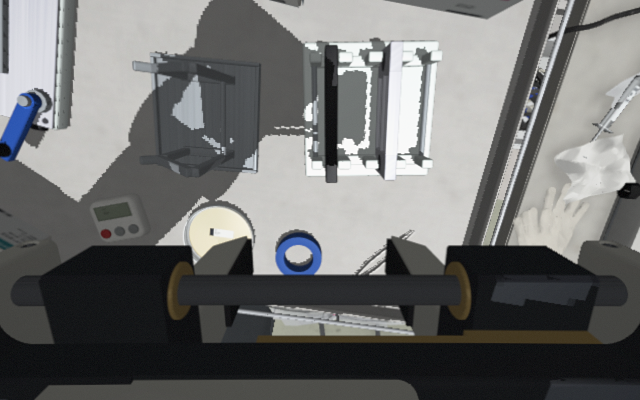

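```bash
python3 - <<'E'
import cv2
t=cv2.imread('pics/w2.png')
cv2.imwrite('pics/w2a.png',cv2.resize(t[35:190,295:445],None,fx=3.8,fy=3.8,interpolation=cv2.INTER_CUBIC))
cv2.imwrite('pics/w2b.png',cv2.resize(t[45:185,125:270],None,fx=4.2,fy=4.2,interpolation=cv2.INTER_CUBIC))
E
```

```text
(no output)
```

View pics/w2a.png

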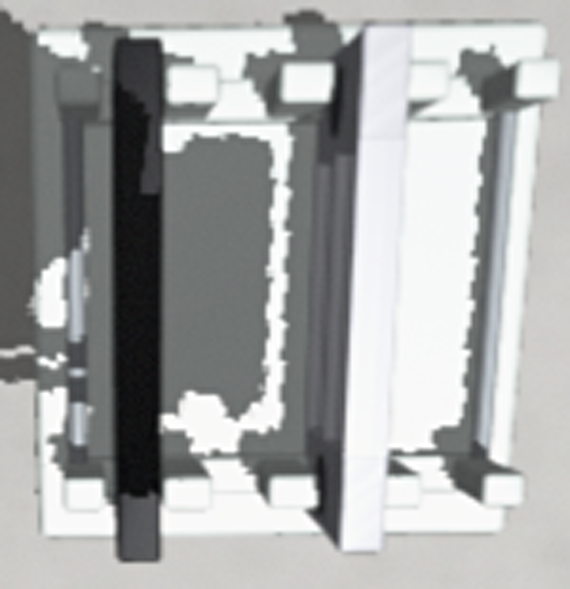

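View pics/w2b.png

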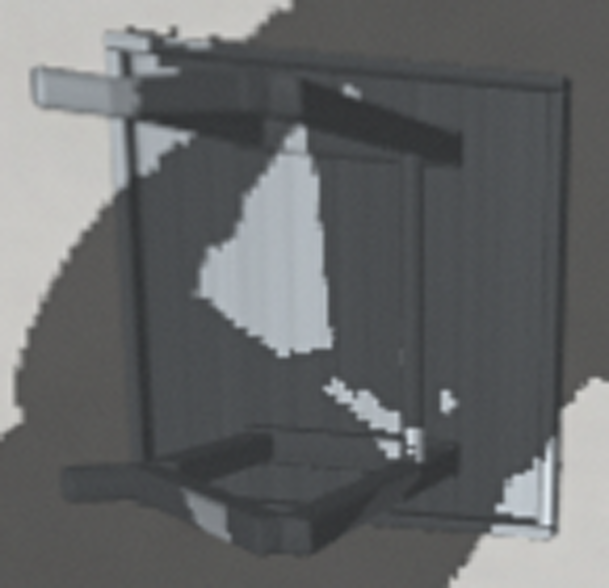

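```bash
cat > ov.py <<'E'
from h import *
import pickle,sys
def stand(cx,cy,yaw,y0,drop=0):
    r=lambda p:np.array([cx+np.cos(yaw)*p[0]-np.sin(yaw)*p[1],cy+np.sin(yaw)*p[0]+np.cos(yaw)*p[1],p[2]])
    L=[]
    for s in (-1,1):
        for xx in (38*s,46*s):
            pts=[(xx,y0-24.5,126),(xx,y0+18.4,83.1),(xx,y0+28.3,93)]
            L+= [(r(np.array(a)/1000),r(np.array(b)/1000)) for a,b in zip(pts,pts[1:])]
    b=[(-62.5,-60,0),(62.5,-60,0),(62.5,60,0),(-62.5,60,0)]
    L+=[(r(np.array(b[i])/1000),r(np.array(b[(i+1)%4])/1000)) for i in range(4)]
    return L
def draw(img,c,L,box,f,out,col=(0,255,0)):
    (x0,y0,x1,y1)=box; im=cv2.resize(img[y0:y1,x0:x1],None,fx=f,fy=f,interpolation=cv2.INTER_CUBIC)
    for a,b in L:
        p=(proj(c,a)+.5-[x0,y0])*f; q=(proj(c,b)+.5-[x0,y0])*f
        cv2.line(im,tuple(int(v) for v in p),tuple(int(v) for v in q),col,1,cv2.LINE_AA)
    cv2.imwrite('pics/'+out,im)
E
python3 - <<'E'
from ov import *
L=stand(.4965,-.041,.06,0)
draw(cv2.imread('pics/w2.png'),pickle.load(open('c_w2.pkl','rb')),L,(125,45,270,185),4.2,'o2.png')
draw(cv2.imread('pics/w1.png'),pickle.load(open('c_w1.pkl','rb')),L,(235,55,340,170),5,'o1.png')
draw(cv2.imread('pics/scene0.png'),robot.calibration('scene'),L,(325,180,410,275),6,'os.png')
a=[cv2.imread('pics/'+n) for n in('o2.png','o1.png')]; a=[cv2.resize(i,(400,int(i.shape[0]*400/i.shape[1]))) for i in a]
h=min(i.shape[0] for i in a); cv2.imwrite('pics/o12.png',np.hstack([i[:h] for i in a]))
E
```

```text
(no output)
```

View pics/o12.png

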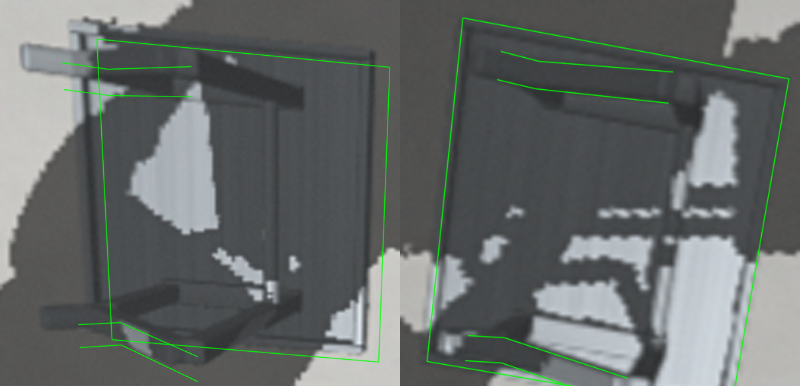

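View pics/os.png

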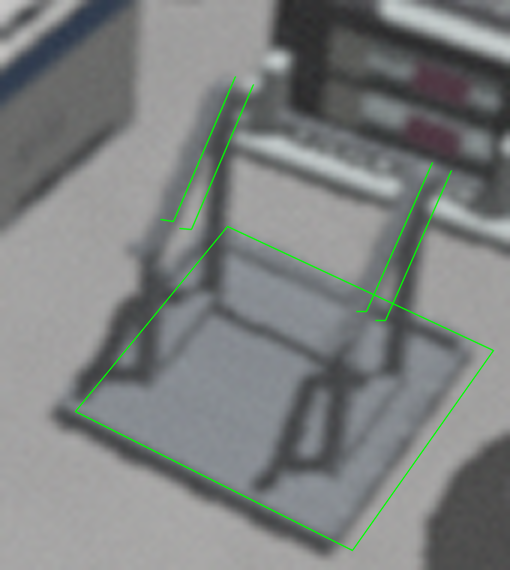

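```bash
python3 -m pendant '[[[0,0,0],0],[[0,0,0],0]]'; python3 - <<'E'
from h import *
import pickle
s=robot.observe(); print(np.round(s['tool_pos'],4),np.round(s['tool_rot'],4),np.abs(s['qvel']).max())
im,c=snap('wrist','w3.png'); pickle.dump(c,open('c_w3.pkl','wb'))
s=robot.observe(); print(np.round(s['tool_pos'],4),s['time'])
t=im[:,:,::-1]
cv2.imwrite('pics/w3a.png',cv2.resize(t[35:190,295:445],None,fx=3.8,fy=3.8,interpolation=cv2.INTER_CUBIC))
cv2.imwrite('pics/w3b.png',cv2.resize(t[45:185,125:270],None,fx=4.2,fy=4.2,interpolation=cv2.INTER_CUBIC))
E
```

```text
time: 3.57
tool_pos: [0.4555, -0.1747, 0.2479]
tool_rot: [-3.14, 0.003, 0.144]
contact_force: [1.3, 0.9, 0.4]
opening: 0.0522
[ 0.4555 -0.1747  0.2479] [-3.1397  0.0033  0.1443] 0.01584147671236888
[ 0.4557 -0.1745  0.2482] 3.6167
```

View pics/w3a.png

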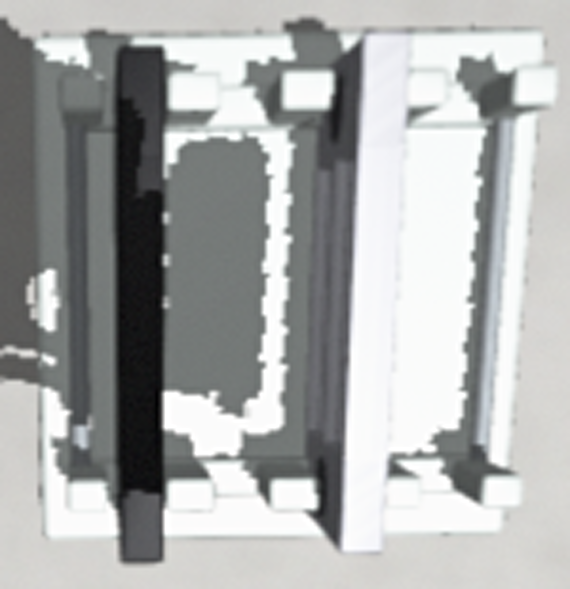

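View pics/w3b.png

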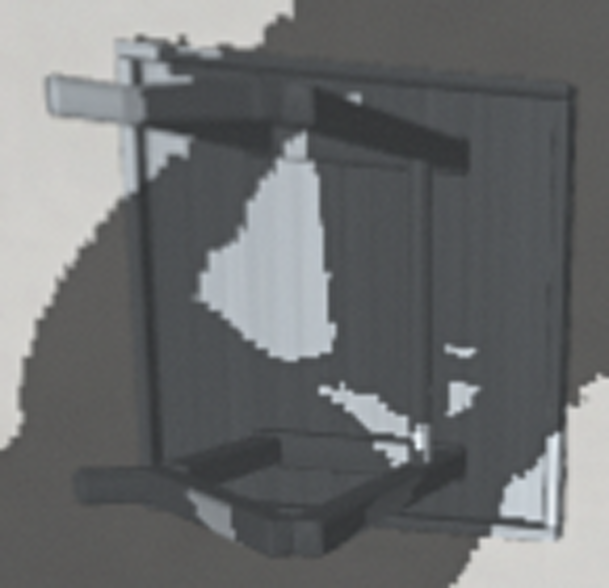

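```bash
python3 - <<'E'
from h import *
import pickle
c=pickle.load(open('c_w3.pkl','rb')); ct=robot.calibration('top'); cs=robot.calibration('scene')
z=lambda p,f,o:(np.array(p)+.0)/f+np.array(o)-.5+.5/f
def rep(n,X):
    m=X.mean(0); d=(X[0]+X[1]-X[2]-X[3]); print(n,'cen',np.round(m,4),'sides',[round(float(np.linalg.norm(X[i]-X[(i+1)%4])),4) for i in range(4)],'yaw',round(float(np.arctan2(d[1],d[0])),4))
for zz in (.07,.074,.08): rep('car w3',np.array([atz(c,z(p,3.8,(295,35)),zz) for p in [(118,46),(163,46),(163,560),(121,561)]]))
for zz in (.07,.074,.08): rep('spare w3',np.array([atz(c,z(p,3.8,(295,35)),zz) for p in [(362,34),(410,36),(383,550),(339,550)]]))
rep('rack w3',np.array([atz(c,z(p,3.8,(295,35)),.006) for p in [(37,36),(545,30),(502,533),(45,536)]]))
rep('stand w3',np.array([atz(c,z(p,4.2,(125,45)),0.004) for p in [(118,42),(573,88),(557,537),(160,470)]]))
rep('stand top',np.array([atz(ct,z(p,5.5,(305,180)),0.004) for p in [(47,165),(287,152),(302,403),(65,415)]]))
rep('rack top',np.array([atz(ct,z(p,5.5,(305,180)),0.006) for p in [(378,102),(672,55),(727,345),(435,395)]]))
# scene stand base corners in os.png (6,(325,180))
import itertools
rep('stand scene',np.array([atz(cs,z(p,6,(325,180)),0.004) for p in [(215,245),(470,350),(335,550),(60,412)]]))
E
```

```text
car w3 cen [ 0.5221 -0.177   0.07  ] sides [0.0111, 0.1296, 0.0116, 0.1298] yaw 0.1593
car w3 cen [ 0.5222 -0.1769  0.074 ] sides [0.011, 0.128, 0.0115, 0.1283] yaw 0.1593
car w3 cen [ 0.5223 -0.1766  0.08  ] sides [0.0108, 0.1257, 0.0113, 0.126] yaw 0.1593
spare w3 cen [ 0.5334 -0.2363  0.07  ] sides [0.0118, 0.1288, 0.0121, 0.1293] yaw 0.159
spare w3 cen [ 0.5334 -0.2355  0.074 ] sides [0.0117, 0.1273, 0.012, 0.1278] yaw 0.159
spare w3 cen [ 0.5333 -0.2342  0.08  ] sides [0.0115, 0.125, 0.0117, 0.1254] yaw 0.159
rack w3 cen [ 0.5329 -0.2216  0.006 ] sides [0.1485, 0.1492, 0.1492, 0.149] yaw 0.1524
stand w3 cen [ 0.5036 -0.0347  0.004 ] sides [0.122, 0.1239, 0.1166, 0.1149] yaw 0.0807
stand top cen [ 0.5034 -0.0358  0.004 ] sides [0.1194, 0.1236, 0.1161, 0.1234] yaw 0.0596
rack top cen [ 0.5322 -0.2227  0.006 ] sides [0.1495, 0.1458, 0.1462, 0.1466] yaw 0.1607
stand scene cen [ 0.4987 -0.0316  0.004 ] sides [0.1157, 0.1175, 0.1238, 0.1113] yaw -1.526
```

```bash
python3 - <<'E'
from ov import *
L=stand(.5035,-.035,.065,5)
draw(cv2.imread('pics/w3.png'),pickle.load(open('c_w3.pkl','rb')),L,(125,45,270,185),4.2,'o3.png')
draw(cv2.imread('pics/top0.png'),robot.calibration('top'),L,(305,195,370,265),6,'ot.png')
draw(cv2.imread('pics/scene0.png'),robot.calibration('scene'),L,(325,180,410,275),6,'os2.png')
a=[cv2.imread('pics/'+n) for n in('o3.png','os2.png')]; a=[cv2.resize(i,(int(i.shape[1]*420/i.shape[0]),420)) for i in a]
cv2.imwrite('pics/o12b.png',np.hstack(a))
E
```

View pics/o12b.png

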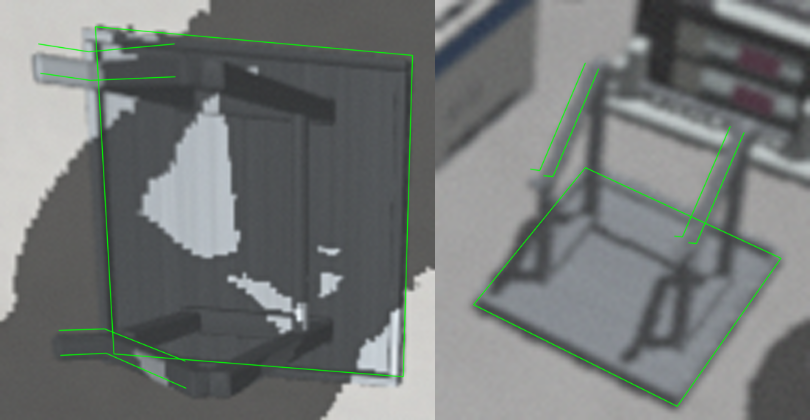

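View pics/ot.png

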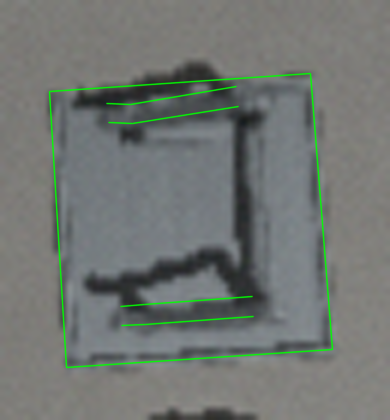

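```bash
python3 - <<'E'
import cv2,numpy as np
s=cv2.imread('pics/scene0.png')[185:270,328:408]
a=cv2.resize(s,None,fx=7,fy=7,interpolation=cv2.INTER_CUBIC)
a=np.clip(a.astype(float)*1.5,0,255).astype(np.uint8)
cv2.imwrite('pics/s7.png',a)
t=cv2.imread('pics/w3.png')[50:180,125:270]
t=cv2.resize(t,None,fx=5,fy=4.5,interpolation=cv2.INTER_CUBIC); cv2.imwrite('pics/w3c.png',np.clip(t.astype(float)*2,0,255).astype(np.uint8))
E
```

```text
(no output)
```

View pics/s7.png

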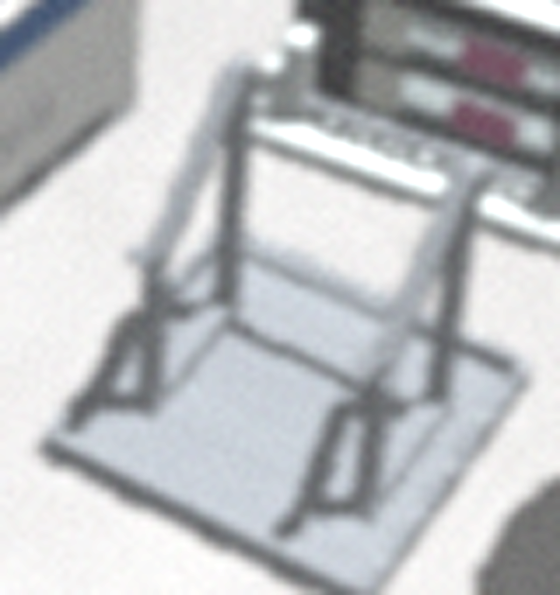

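View pics/w3c.png

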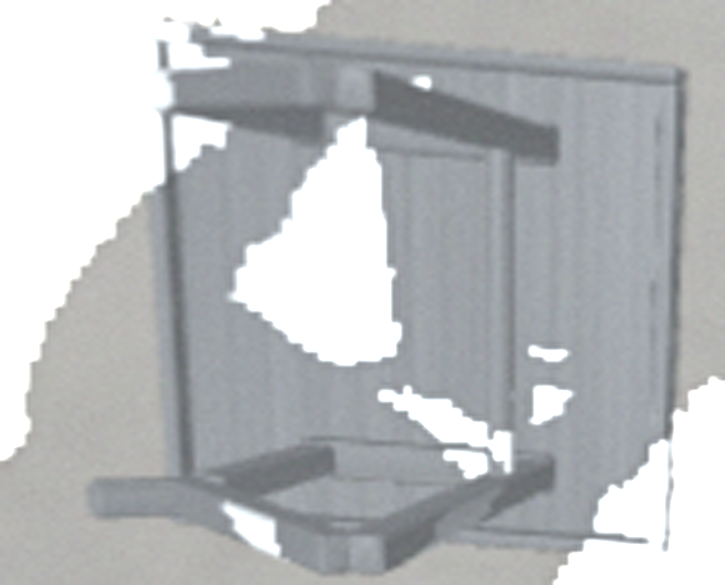

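```bash
python3 - <<'E'
from h import *
import pickle
c=pickle.load(open('c_w3.pkl','rb')); cs=robot.calibration('scene')
def loc(X,yaw=.065):
    d=X[:2]-np.array([.5035,-.035]); return np.round([ (np.cos(yaw)*d[0]+np.sin(yaw)*d[1])*1e3, (-np.sin(yaw)*d[0]+np.cos(yaw)*d[1])*1e3, X[2]*1e3],1)
for n,a,b in [('nearTop',(192,171.1),(394.4,208.6)),('nearApex',(163,160.4),(380.6,237.9)),('farTop',(192,70),(362.3,195)),('farApex',(157,70),(350.6,222.4)),('farTip',(136.4,67.6),(347.3,221))]:
    X,e=tri([(c,a),(cs,b)]); print(n,np.round(X,4),loc(X),np.round(e,4))
for n,a,zz in [('nearTip',(143,160.4),.093),('farTip',(136.4,67.6),.093),('nearTop',(192,171.1),.126),('farTop',(192,70),.126),('nearApex',(163,160.4),.083),('farApex',(157,70),.083)]: X=atz(c,a,zz);print(n,np.round(X,4),loc(X))
E
```

```text
nearTop [ 0.4615 -0.0613  0.124 ] [-43.6 -23.5 124. ] [0.0001 0.0001]
nearApex [ 0.4583 -0.0116  0.0725] [-43.6  26.3  72.5] [0.0026 0.0026]
farTop [ 0.5441 -0.0572  0.1211] [ 39.  -24.8 121.1] [0. 0.]
farApex [ 0.5409 -0.0074  0.0743] [39.2 25.1 74.3] [0.0007 0.0007]
farTip [0.5409 0.0045 0.0888] [39.9 37.  88.8] [0.0006 0.0006]
nearTip [ 0.4577 -0.0032  0.093 ] [-43.7  34.7  93. ]
farTip [0.5402 0.002  0.093 ] [39.  34.5 93. ]
nearTop [ 0.462  -0.0619  0.126 ] [-43.1 -24.2 126. ]
farTop [ 0.5438 -0.059   0.126 ] [ 38.7 -26.6 126. ]
nearApex [ 0.4582 -0.0176  0.083 ] [-44.   20.3  83. ]
farApex [ 0.5413 -0.0113  0.083 ] [39.3 21.2 83. ]
```

```bash
python3 -m pendant '[[[40,8,40],-0.7],[[65,12,80],-0.7],[[65,12,115],-0.7],[[65,12,115],-0.7],[[65,12,115],-0.7],[[65,12,115],-0.7]]' && python3 - <<'E'
from h import *
import pickle
s=robot.observe(); print(np.round(s['tool_pos'],4),np.round(s['tool_rot'],4))
im,c=snap('wrist','w4.png'); pickle.dump(c,open('c_w4.pkl','wb'))
E
```

```text
time: 4.12
tool_pos: [0.5216, -0.1766, 0.1344]
tool_rot: [-3.141, 0.002, 0.158]
contact_force: [0.5, 0.9, 0.4]
opening: 0.0409
[ 0.5216 -0.1766  0.1344] [-3.1406e+00  2.0000e-03  1.5790e-01]
```

View pics/w4.png

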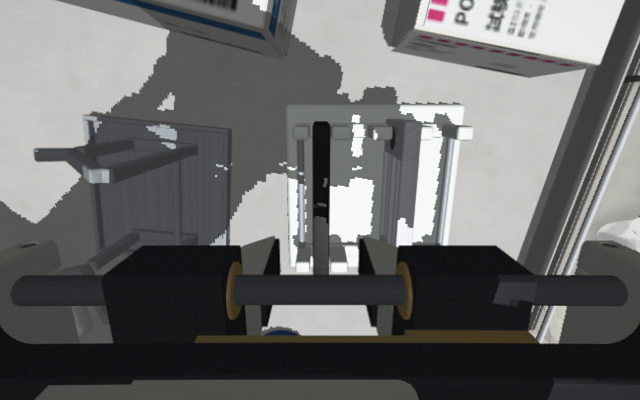

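```bash
python3 -m pendant '[[[0,0,40],0],[[0,0,75],0],[[0,0,94],0],[[0,0,94],0],[[0,0,94],0]]' && python3 -m pendant '[[[0,0,0],0],[[0,0,0],0],[[0,0,0],0],[[0,0,0],0],[[0,0,0],0],[[0,0,0],0]]' 0 30
```

```text
time: 4.58
tool_pos: [0.5228, -0.1777, 0.0434]
tool_rot: [3.14, -0.002, 0.157]
contact_force: [-0.0, 0.2, 0.7]
opening: 0.041
time: 5.08
tool_pos: [0.5231, -0.1778, 0.0442]
tool_rot: [3.139, -0.003, 0.157]
contact_force: [-1.3, 1.4, 6.3]
opening: 0.0115
```

```bash
python3 -m pendant '[[[0,0,-15],0],[[0,0,-40],0],[[0,0,-80],0],[[0,0,-120],0],[[0,0,-150],0],[[0,0,-150],0],[[0,0,-150],0]]' && python3 - <<'E'
from h import *
import pickle
s=robot.observe(); print(np.round(s['tool_pos'],4),np.round(s['tool_rot'],4),np.round(s['contact_force'],2),s['opening'])
im,c=snap('wrist','w5.png'); im,c=snap('scene','s5.png')
t=np.ascontiguousarray(im[100:330,230:440,::-1]); cv2.imwrite('pics/s5a.png',cv2.resize(t,None,fx=2.6,fy=2.6,interpolation=cv2.INTER_CUBIC))
E
```

```text
time: 5.67
tool_pos: [0.5232, -0.1777, 0.1955]
tool_rot: [3.137, -0.005, 0.157]
contact_force: [0.6, -0.1, -2.8]
opening: 0.0118
[ 0.5232 -0.1777  0.1955] [ 3.1375 -0.0051  0.1573] [ 0.6  -0.12 -2.8 ] 0.01178627632620424
```

View pics/s5a.png

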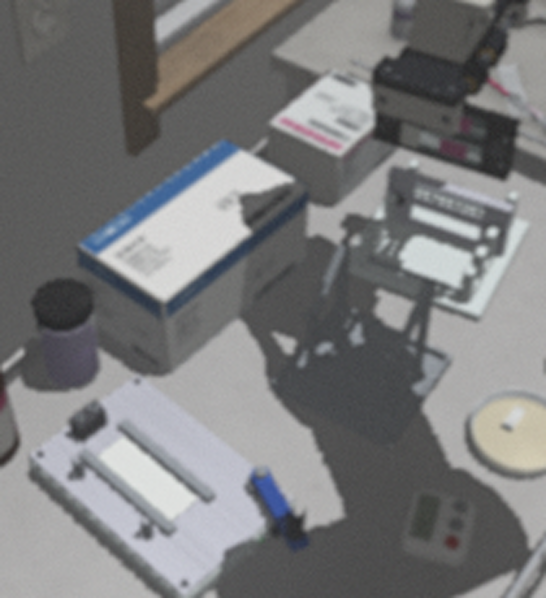

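View pics/w5.png

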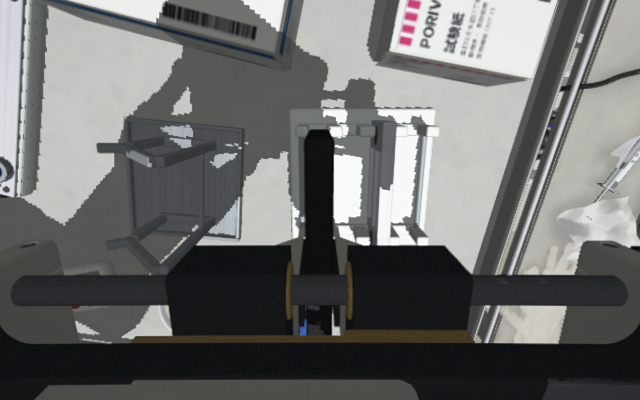

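```bash
python3 - <<'E'
from h import *
c=robot.calibration('wrist')
X=atz(c,(320,129),.2255); print(X, 'along from TCP', (X[:2]-[.5232,-.1777])@[np.cos(.157),np.sin(.157)])
t=cv2.imread('pics/w5.png')[105:275,90:250]
cv2.imwrite('pics/w5b.png',np.clip(cv2.resize(t,None,fx=4,fy=3.5,interpolation=cv2.INTER_CUBIC).astype(float)*1.6,0,255).astype(np.uint8))
import pickle; pickle.dump(c,open('c_w5.pkl','wb'))
E
```

```text
[ 0.58824041 -0.16631582  0.2255    ] along from TCP 0.06602044374228115
```

View pics/w5b.png

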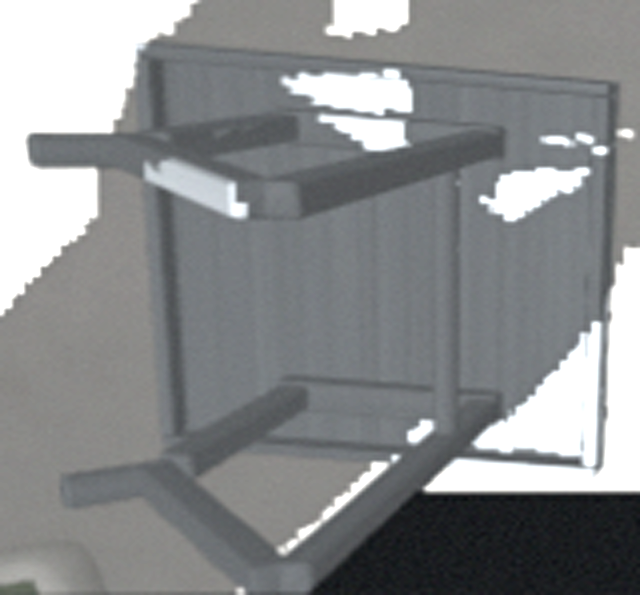

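```bash
python3 - <<'E'
from h import *
import pickle
c=pickle.load(open('c_w5.pkl','rb')); c3=pickle.load(open('c_w3.pkl','rb'))
P={'farTip':((30,150),(136.4,67.6),.093),'nearTip':((65,490),(143,160.4),.093),'farApex':((150,150),(157,70),.083),'nearApex':((150,478),(163,160.4),.083),'farTop':((250,198),(192,70),.126),'nearTop':((260,568),(192,171.1),.126)}
for n,(a,b,zz) in P.items():
    u=np.array(a)/[4,3.5]+[90,105]; X,e=tri([(c,u),(c3,b)]); print(n,np.round(atz(c,u,zz),4),np.round(atz(c3,b,zz),4),'tri',np.round(X,4),np.round(e,4))
E
```

```text
farTip [0.5394 0.0006 0.093 ] [0.5402 0.002  0.093 ] tri [0.5399 0.0006 0.0942] [0.0007 0.0007]
nearTip [ 0.4577 -0.0046  0.093 ] [ 0.4577 -0.0032  0.093 ] tri [ 0.4573 -0.0034  0.0922] [0.0006 0.0006]
farApex [ 0.5411 -0.0166  0.083 ] [ 0.5413 -0.0113  0.083 ] tri [ 0.5407 -0.0116  0.0786] [0.0023 0.0023]
nearApex [ 0.4585 -0.0166  0.083 ] [ 0.4582 -0.0176  0.083 ] tri [ 0.4583 -0.0169  0.0826] [0.0005 0.0005]
farTop [ 0.5431 -0.0573  0.126 ] [ 0.5438 -0.059   0.126 ] tri [ 0.5438 -0.0599  0.13  ] [0.0006 0.0006]
nearTop [ 0.4626 -0.0608  0.126 ] [ 0.462  -0.0619  0.126 ] tri [ 0.4619 -0.0609  0.1249] [0.0006 0.0006]
```

```bash
python3 -m pendant '[[[1,-35,0],1.5],[[1,-75,0],3],[[2,-115,0],4.5],[[2,-150,0],5.5],[[2,-163,0],5.5],[[2,-163,0],5.5],[[2,-163,0],5.5],[[2,-163,0],5.5]]' && python3 - <<'E'
from h import *
import pickle
s=robot.observe(); print(np.round(s['tool_pos'],4),np.round(s['tool_rot'],4),np.round(s['contact_force'],2),s['opening'])
im,c=snap('wrist','w6.png'); im,c=snap('scene','s6.png')
t=np.ascontiguousarray(im[100:330,230:440,::-1]); cv2.imwrite('pics/s6a.png',cv2.resize(t,None,fx=2.6,fy=2.6,interpolation=cv2.INTER_CUBIC))
E
```

```text
time: 6.43
tool_pos: [0.4981, -0.0167, 0.1916]
tool_rot: [3.141, 0.001, 0.061]
contact_force: [0.3, -0.4, -3.0]
opening: 0.0118
[ 0.4981 -0.0167  0.1916] [3.1409e+00 1.4000e-03 6.1100e-02] [ 0.27 -0.38 -2.99] 0.011772827170652526
```

View pics/s6a.png

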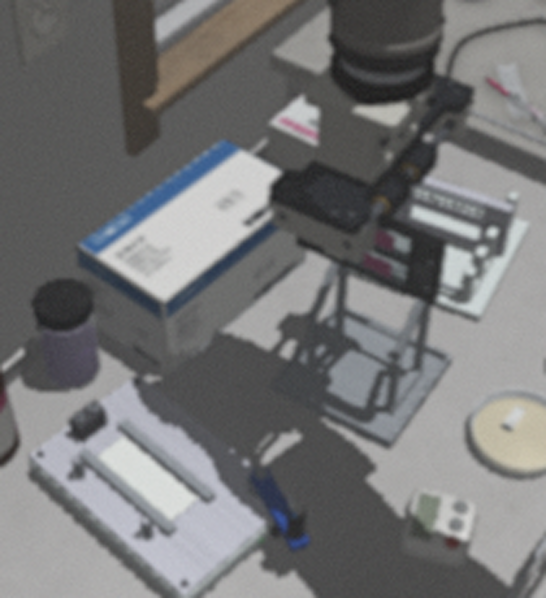

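View pics/w6.png

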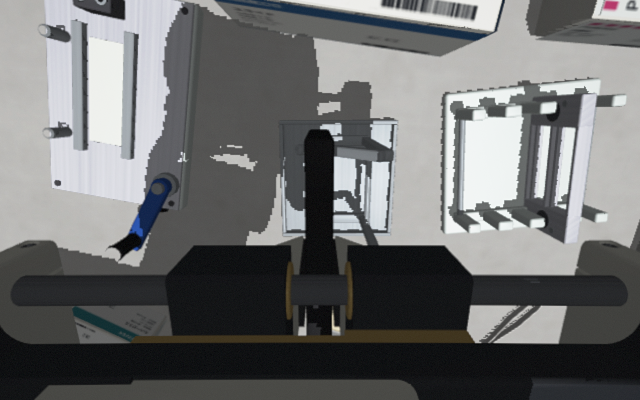

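```bash
python3 -m pendant '[[[0,0,25],0],[[0,0,50],0],[[0,0,58],0],[[0,0,60],0],[[0,0,62],0],[[0,0,62],0]]'; python3 -m pendant '[[[0,0,1],0],[[0,0,2],0],[[0,0,3],0],[[0,0,3],0]]'
```

```text
time: 7.03
tool_pos: [0.4989, -0.0175, 0.1306]
tool_rot: [3.141, -0.0, 0.059]
contact_force: [0.1, 0.2, -1.6]
opening: 0.0116
time: 7.37
tool_pos: [0.4995, -0.0175, 0.1285]
tool_rot: [3.14, -0.003, 0.059]
contact_force: [-0.4, 0.7, 2.9]
opening: 0.0118
```

```bash
python3 - <<'E'
from h import *
im,c=snap('wrist','w7.png'); 
t=np.ascontiguousarray(im[105:260,240:440,::-1]); cv2.imwrite('pics/w7a.png',np.clip(1.5*cv2.resize(t,None,fx=3.6,fy=3.6,interpolation=cv2.INTER_CUBIC).astype(float),0,255).astype(np.uint8))
im,c=snap('scene','s7x.png')
t=np.ascontiguousarray(im[160:280,310:420,::-1]); cv2.imwrite('pics/s7a.png',np.clip(1.5*cv2.resize(t,None,fx=5,fy=5,interpolation=cv2.INTER_CUBIC).astype(float),0,255).astype(np.uint8))
E
```

```text
(no output)
```

View pics/s7a.png

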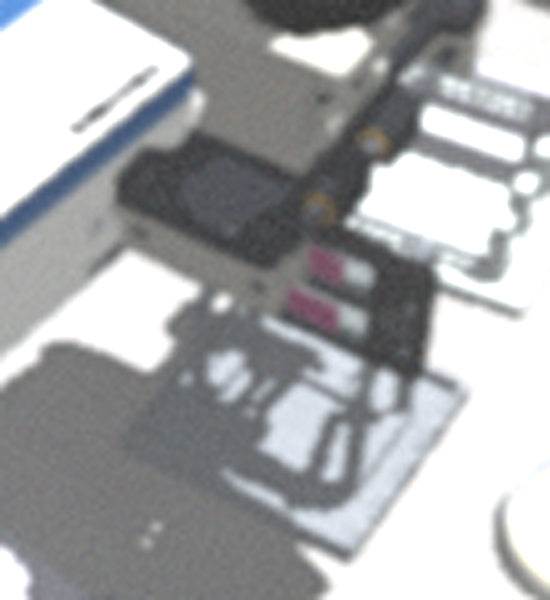

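View pics/w7a.png

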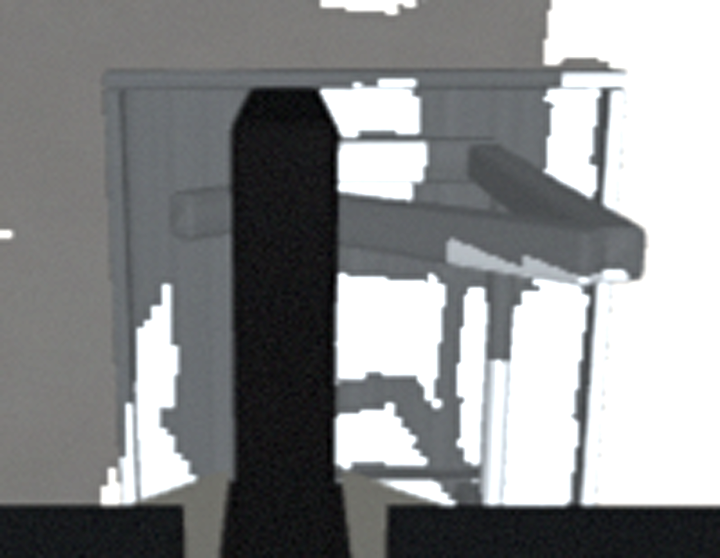

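```bash
python3 -m pendant '[[[0,-1,-1],0],[[0,-3,1],0],[[0,-4,3],0],[[0,-4,3],0],[[0,-4,3],0]]'; python3 -m pendant '[[[0,0,1],0],[[0,0,2],0],[[0,0,2],0]]'
```

```text
time: 7.88
tool_pos: [0.4989, -0.0133, 0.1249]
tool_rot: [3.141, -0.001, 0.06]
contact_force: [0.2, -0.1, -2.3]
opening: 0.0116
time: 8.13
tool_pos: [0.4992, -0.013, 0.1237]
tool_rot: [3.141, -0.002, 0.06]
contact_force: [-0.9, 2.4, 7.1]
opening: 0.0118
```

```bash
python3 -m pendant '[[[0,0,0],0],[[0,2,0],0],[[0,5,0],0],[[0,10,0],0],[[0,14,0],0],[[0,18,0],0]]' 0.33; python3 -m pendant '[[[0,3,0],0],[[0,6,0],0],[[0,9,0],0],[[0,12,0],0],[[0,15,0],0],[[0,17,0],0],[[0,17,0],0]]'; python3 - <<'E'
from h import *
s=robot.observe(); print(np.round(s['tool_pos'],4),np.round(s['contact_force'],2))
im,c=snap('wrist','w8.png'); 
t=np.ascontiguousarray(im[85:260,240:440,::-1]); cv2.imwrite('pics/w8a.png',np.clip(1.8*cv2.resize(t,None,fx=3,fy=3,interpolation=cv2.INTER_CUBIC).astype(float),0,255).astype(np.uint8))
im,c=snap('scene','s8x.png')
t=np.ascontiguousarray(im[160:280,310:420,::-1]); cv2.imwrite('pics/s8a.png',np.clip(1.5*cv2.resize(t,None,fx=4,fy=4,interpolation=cv2.INTER_CUBIC).astype(float),0,255).astype(np.uint8))
E
```

```text
time: 8.63
tool_pos: [0.5002, -0.0317, 0.1236]
tool_rot: [3.141, -0.002, 0.059]
contact_force: [1.2, -0.2, 0.3]
opening: 0.0305
time: 9.22
tool_pos: [0.5013, -0.049, 0.1236]
tool_rot: [3.141, -0.002, 0.059]
contact_force: [-1.0, -0.0, 0.6]
opening: 0.0306
[ 0.5013 -0.049   0.1236] [-1.01 -0.05  0.62]
```

View pics/s8a.png

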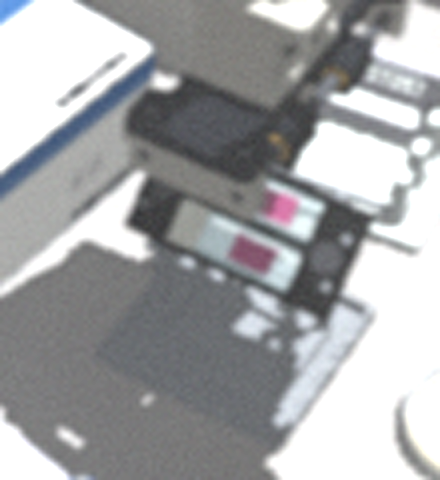

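View pics/w8a.png

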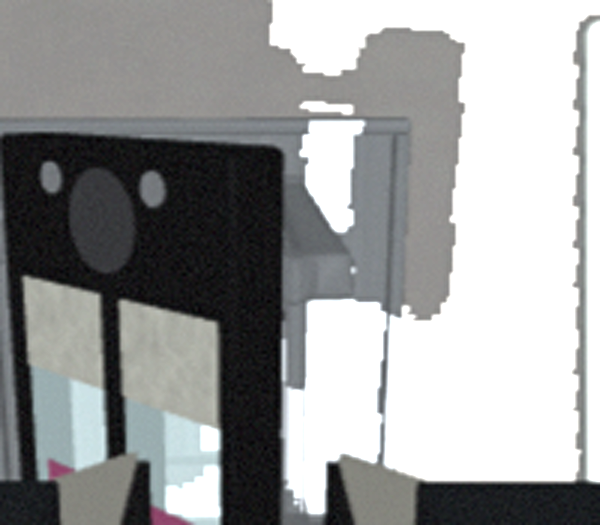

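```bash
python3 -m pendant '[[[0,0,0],0],[[0,0,0],0],[[0,0,0],0],[[0,0,0],0],[[0,-5,0],0],[[0,-10,-20],0],[[0,-16,-50],0],[[0,-16,-75],0],[[0,-16,-75],0],[[0,-16,-75],0]]' 1; python3 - <<'E'
from h import *
s=robot.observe(); print(np.round(s['tool_pos'],4),np.round(s['contact_force'],2))
im,c=snap('wrist','w9.png'); 
import pickle; pickle.dump(c,open('c_w9.pkl','wb'))
im,c=snap('scene','s9x.png')
t=np.ascontiguousarray(im[160:280,310:420,::-1]); cv2.imwrite('pics/s9a.png',np.clip(1.5*cv2.resize(t,None,fx=4,fy=4,interpolation=cv2.INTER_CUBIC).astype(float),0,255).astype(np.uint8))
E
```

```text
time: 10.15
tool_pos: [0.5008, -0.0324, 0.1998]
tool_rot: [3.14, -0.005, 0.06]
contact_force: [-0.3, -0.3, -0.5]
opening: 0.0902
[ 0.5008 -0.0324  0.1998] [-0.33 -0.34 -0.51]
```

View pics/s9a.png

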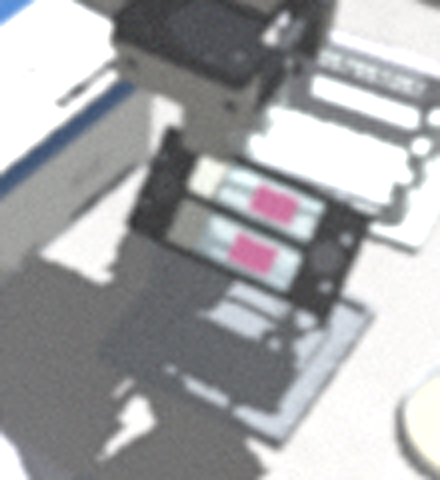

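View pics/w9.png

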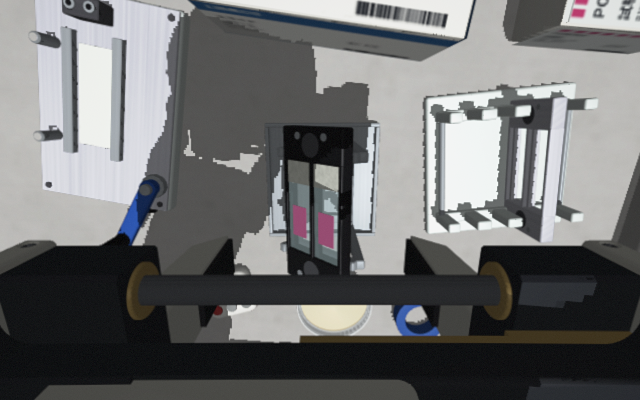

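```bash
python3 - <<'E'
from ov import *
c=pickle.load(open('c_w9.pkl','rb'))
def plate(C,yaw,tilt):
    Rm=R.from_euler('z',yaw).as_matrix()@R.from_euler('x',np.pi/2-tilt).as_matrix().T if 0 else None
    ex=np.array([np.cos(yaw),np.sin(yaw),0]); hy=np.array([-np.sin(yaw),np.cos(yaw),0]); n=hy*np.sin(tilt)+np.array([0,0,np.cos(tilt)]); w=np.cross(ex,n)
    P={}
    for i in(-1,1):
        for j in(-1,1):
            for k in(-1,1): P[i,j,k]=np.array(C)+ex*i*.065+n*j*.006+w*k*.032
    return [(P[a],P[b]) for a in P for b in P if a<b and sum(x!=y for x,y in zip(a,b))==1]
L=plate((.5,-.0305,.110),.06,np.pi/4)
draw(cv2.imread('pics/w9.png'),c,L,(230,105,400,295),3.4,'o9.png')
draw(cv2.imread('pics/s9x.png'),robot.calibration('scene'),L,(325,170,415,270),5,'o9s.png')
a=[cv2.imread('pics/'+n) for n in('o9.png','o9s.png')]; a=[cv2.resize(i,(int(i.shape[1]*450/i.shape[0]),450)) for i in a]
cv2.imwrite('pics/o9b.png',np.hstack(a))
E
```

```text
(no output)
```

View pics/o9b.png

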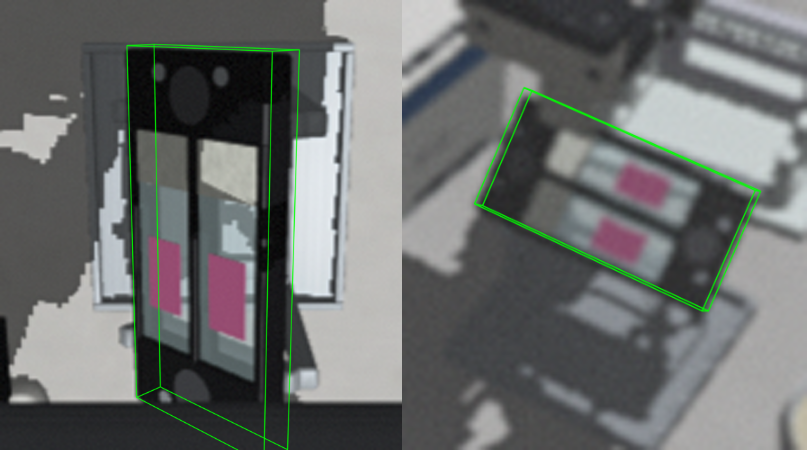

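```bash
python3 -m pendant '[[[2,-35,-20],4],[[4,-75,-40],8],[[6,-115,-55],10],[[8,-150,-60],10],[[8,-160,-60],10],[[8,-160,-60],10],[[8,-160,-60],10],[[8,-160,-60],10]]' && python3 - <<'E'
from h import *
import pickle
s=robot.observe(); print(np.round(s['tool_pos'],4),np.round(s['tool_rot'],4),np.abs(s['qvel']).max())
im,c=snap('wrist','w10.png'); pickle.dump(c,open('c_w10.pkl','wb'))
for q in ['light_stage','home','dowel_1','end_stop','latch_hinge','latch_knob']:
    for d in robot.find_in('wrist',q)[:2]:
        uv=np.array(d['xy'])*[640,400]; print(q,round(d['p'],2),np.round(uv,1),np.round(atz(c,uv,.042),3))
E
```

```text
time: 10.92
tool_pos: [0.4976, 0.1267, 0.2564]
tool_rot: [3.14, 0.002, -0.116]
contact_force: [-0.2, -0.3, 0.4]
opening: 0.0917
[0.4976 0.1267 0.2564] [ 3.1403e+00  1.7000e-03 -1.1600e-01] 0.016585997431253486
light_stage 0.86 [272.  115.4] [0.571 0.171 0.042]
home 0.56 [303.5 205.8] [0.464 0.15  0.042]
dowel_1 0.61 [229.9 149.4] [0.54  0.224 0.042]
end_stop 0.84 [254.8  37.5] [0.65  0.176 0.042]
latch_hinge 0.96 [301.1 205.5] [0.465 0.152 0.042]
latch_hinge 0.46 [489.1 161.3] [ 0.492 -0.068  0.042]
latch_knob 0.62 [297.3 205.2] [0.466 0.157 0.042]
```

View pics/w10.png

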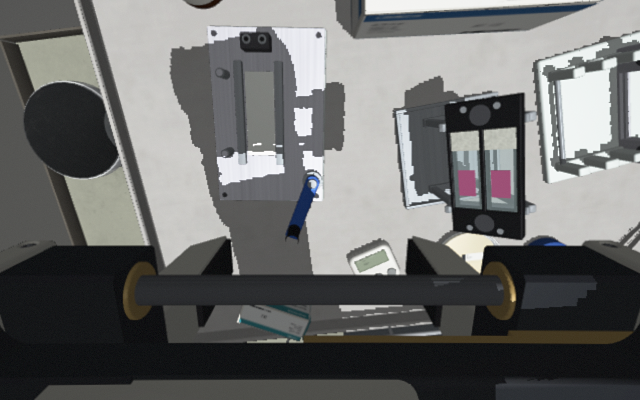

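```bash
python3 - <<'E'
import cv2,numpy as np
t=cv2.imread('pics/w10.png')[20:245,195:340]
t=cv2.resize(t,None,fx=5,fy=2.6,interpolation=cv2.INTER_CUBIC)
t=cv2.imread('pics/w10.png')[20:132,195:340]; cv2.imwrite('pics/w10a.png',np.clip(1.3*cv2.resize(t,None,fx=5,fy=5,interpolation=cv2.INTER_CUBIC).astype(float),0,255).astype(np.uint8))
t=cv2.imread('pics/w10.png')[130:245,195:340]; cv2.imwrite('pics/w10b.png',np.clip(1.3*cv2.resize(t,None,fx=5,fy=5,interpolation=cv2.INTER_CUBIC).astype(float),0,255).astype(np.uint8))
E
```

```text
(no output)
```

View pics/w10a.png

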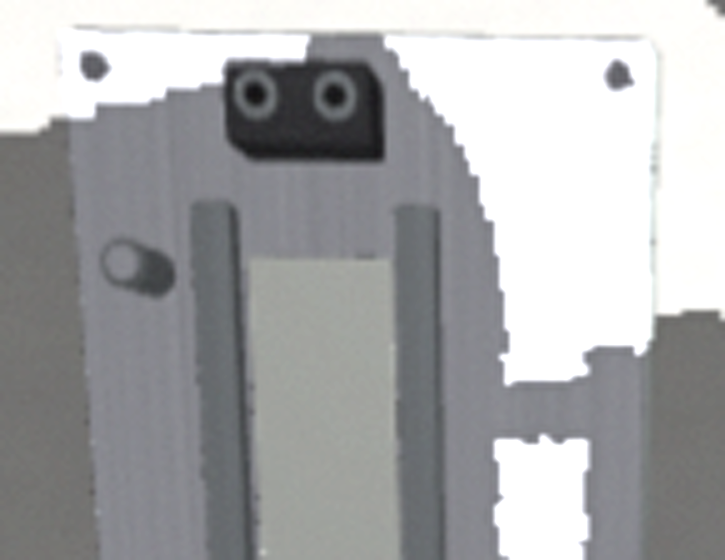

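View pics/w10b.png

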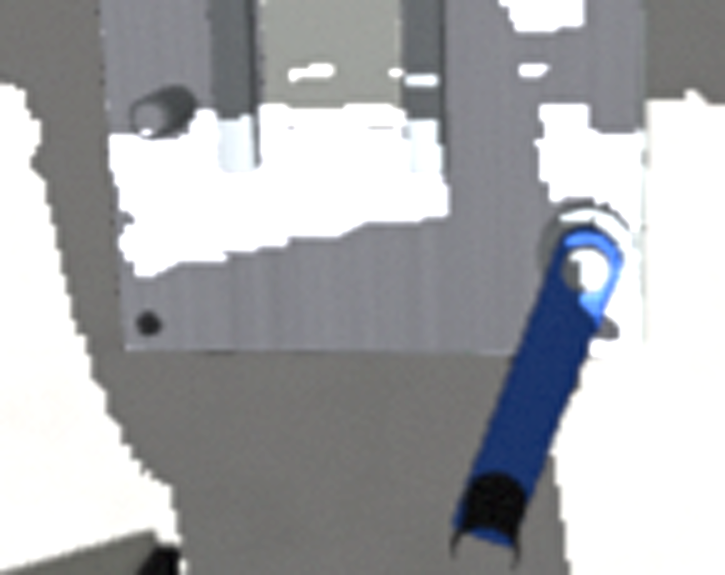

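```bash
python3 - <<'E'
from h import *
import pickle
c=pickle.load(open('c_w10.pkl','rb'))
a=lambda p:np.array(p)/5+[195,20]-.4
b=lambda p:np.array(p)/5+[195,130]-.4
Q={'TL':(a((60,28)),.028,(92,56)),'TR':(a((655,38)),.028,(92,-74)),'BL':(b((127,350)),.028,(-104,56)),
'd2':(a((124,263)),.052,(42,37)),'d1':(b((152,118)),.052,(-42,37)),
's1':(a((190,202)),.036,(56,26.5)),'s2':(a((237,202)),.036,(56,17.5)),'s3':(a((395,205)),.036,(56,-17.5)),'s4':(a((438,205)),.036,(56,-26.5)),
's5':(b((218,170)),.036,(-56,26.5)),'s6':(b((258,170)),.036,(-56,17.5)),'s7':(b((410,172)),.036,(-56,-17.5)),'s8':(b((443,172)),.036,(-56,-26.5)),
'hinge':(b((587,265)),.047,(-75,-60)),}
W={};
for k,(u,z,l) in Q.items(): W[k]=atz(c,u,z)[:2]
keys=[k for k in Q]
L=np.array([Q[k][2] for k in keys])/1e3; X=np.array([W[k] for k in keys])
def fit(L,X):
    l0=L.mean(0);x0=X.mean(0); H=(L-l0).T@(X-x0); th=np.arctan2(H[0,1]-H[1,0],H[0,0]+H[1,1]); Rm=np.array([[np.cos(th),-np.sin(th)],[np.sin(th),np.cos(th)]])
    return th,x0-Rm@l0,Rm
th,t,Rm=fit(L,X); print('home',t,'yaw',th)
for k,l,x in zip(keys,L,X): print(k,np.round(x,4),'res mm',np.round(Rm.T@(x-t-Rm@l)*1e3,1))
e=[a((258,158)),a((383,158))]; print('stop face local',[np.round(Rm.T@(atz(c,u,.05)[:2]-t)*1e3,1) for u in e])
for zz in (.06,.071):
  k=atz(c,b((495,500)),zz)[:2]; kl=Rm.T@(k-t)*1e3; d=kl-[-75,-60]; print('knob',zz,np.round(k,4),np.round(kl,1),'r',np.linalg.norm(d),'ang',np.arctan2(-d[0],d[1]))
E
```

```text
home [0.57362274 0.18505167] yaw -0.12908803956487308
TL [0.6699 0.2271] res mm [-1.9 -2. ]
TR [0.6538 0.1019] res mm [-1.8  1.9]
BL [0.4797 0.2513] res mm [ 2.3 -2.4]
d2 [0.6197 0.2165] res mm [-0.3  0.1]
d1 [0.5371 0.227 ] res mm [ 0.4 -0.1]
s1 [0.6322 0.2044] res mm [-0.4  0.2]
s2 [0.631  0.1944] res mm [-0.3 -0.8]
s3 [0.6266 0.161 ] res mm [-0.3  0.5]
s4 [0.6256 0.1519] res mm [-0.2  0.3]
s5 [0.522  0.2189] res mm [0.4 0.5]
s6 [0.5209 0.2097] res mm [0.5 0.2]
s7 [0.5164 0.1746] res mm [ 0.6 -0.2]
s8 [0.5155 0.167 ] res mm [0.7 1.1]
hinge [0.492  0.1358] res mm [0.4 0.7]
stop face local [array([62.2,  8.9]), array([ 62.7, -16.6])]
knob 0.06 [0.4422 0.1631] [-127.5  -38.7] r 56.669547363220296 ang 1.1860346584551906
knob 0.071 [0.4462 0.1617] [-123.4  -39.6] r 52.49424094558049 ang 1.171138187529192
```

```bash
python3 -m pendant '[[[5,38,5],-3],[[10,78,15],-6],[[15,118,30],-9],[[20,150,40],-10.1],[[21,156,50],-10.1],[[21,156,56],-10.1],[[21,156,56],-10.1],[[21,156,56],-10.1]]'
```

```text
time: 11.93
tool_pos: [0.5009, -0.0292, 0.2018]
tool_rot: [-3.141, -0.0, 0.06]
contact_force: [-0.1, 0.9, 0.2]
opening: 0.0913
```

```bash
python3 -m pendant '[[[0,0,30],0],[[0,0,60],0],[[0,0,78],0],[[0,0,82],0],[[0,0,82],0],[[0,0,82],0]]'; python3 -m pendant '[[[0,-4,0],0],[[0,-9,0],0],[[0,-14,0],0],[[0,-17,0],0],[[0,-17,0],0]]'; python3 - <<'E'
from h import *
im,c=snap('scene','s11.png')
t=np.ascontiguousarray(im[160:280,310:420,::-1]); cv2.imwrite('pics/s11a.png',np.clip(1.5*cv2.resize(t,None,fx=4,fy=4,interpolation=cv2.INTER_CUBIC).astype(float),0,255).astype(np.uint8))
E
```

```text
time: 12.43
tool_pos: [0.5019, -0.0285, 0.1211]
tool_rot: [3.141, -0.002, 0.062]
contact_force: [0.8, -0.5, -0.5]
opening: 0.0918
time: 12.85
tool_pos: [0.501, -0.011, 0.1216]
tool_rot: [3.141, -0.003, 0.063]
contact_force: [0.5, 0.3, -0.2]
opening: 0.0921
```

View pics/s11a.png

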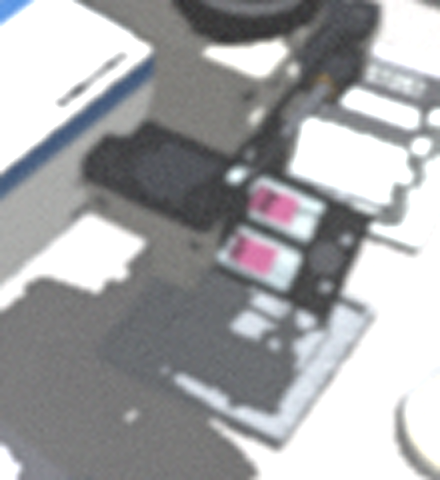

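```bash
python3 -m pendant '[[[0,1,0],0],[[0,1,0],0],[[0,1,0],0],[[0,1,0],0],[[0,1,0],0],[[0,1,0],0],[[0,1,0],0],[[0,1,0],0],[[0,1,0],0]]' 0 25; python3 -m pendant '[[[0,0,0],0],[[0,0,0],0],[[0,0,0],0],[[0,0,0],0],[[0,0,0],0],[[0,0,0],0]]' 0 30; python3 - <<'E'
from h import *
im,c=snap('scene','s12.png')
t=np.ascontiguousarray(im[160:280,310:420,::-1]); cv2.imwrite('pics/s12a.png',np.clip(1.5*cv2.resize(t,None,fx=4,fy=4,interpolation=cv2.INTER_CUBIC).astype(float),0,255).astype(np.uint8))
im,c=snap('wrist','w12.png')
E
```

```text
time: 13.65
tool_pos: [0.5007, -0.0119, 0.1211]
tool_rot: [-3.141, -0.002, 0.062]
contact_force: [0.9, -0.6, 1.1]
opening: 0.0365
time: 14.15
tool_pos: [0.5005, -0.0116, 0.121]
tool_rot: [-3.141, -0.002, 0.062]
contact_force: [-0.3, 1.4, -0.8]
opening: 0.0116
```

View pics/s12a.png

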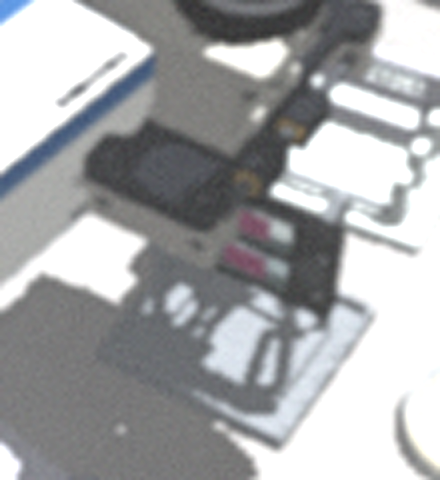

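View pics/w12.png

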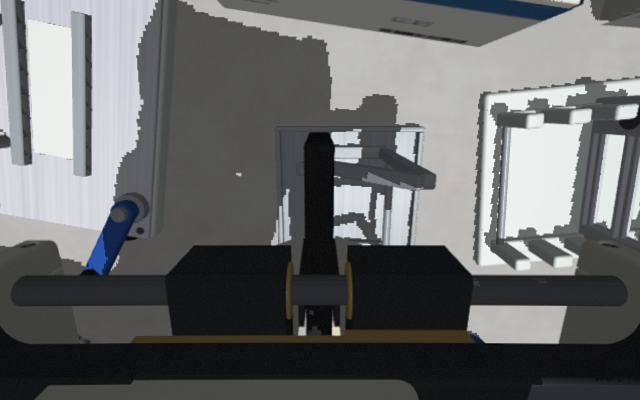

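```bash
python3 -m pendant '[[[0,0,-15],0],[[0,0,-40],0],[[0,0,-65],0],[[0,0,-65],0],[[0,0,-65],0],[[0,0,-65],0]]'; python3 - <<'E'
from h import *
s=robot.observe(); p=np.array(s['tool_pos']); print(np.round(p,4),np.round(s['tool_rot'],4),np.round(s['contact_force'],2),s['opening'])
im,c=snap('wrist','w13.png'); import pickle; pickle.dump((c,p),open('c_w13.pkl','wb'))
t=np.ascontiguousarray(im[105:260,260:380,::-1]); cv2.imwrite('pics/w13a.png',np.clip(2.5*cv2.resize(t,None,fx=4,fy=4,interpolation=cv2.INTER_CUBIC).astype(float),0,255).astype(np.uint8))
E
```

```text
time: 14.75
tool_pos: [0.4997, -0.0116, 0.185]
tool_rot: [-3.141, -0.0, 0.062]
contact_force: [-0.0, -0.6, -1.6]
opening: 0.0121
[ 0.4997 -0.0116  0.185 ] [-3.1407e+00 -1.0000e-04  6.2300e-02] [-0.02 -0.59 -1.64] 0.012104353189787585
```

View pics/w13a.png

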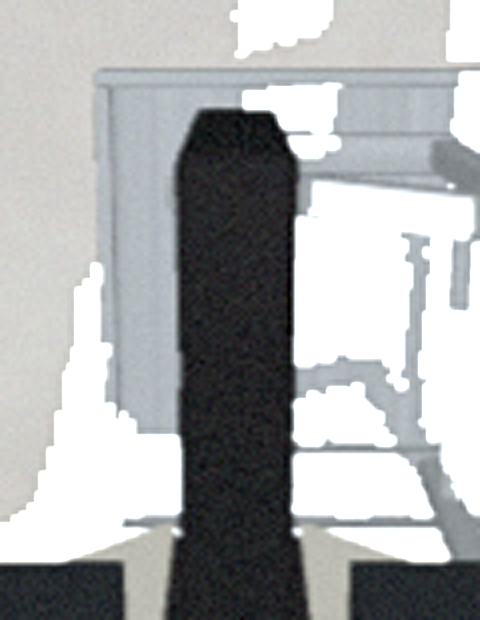

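```bash
python3 - <<'E'
from h import *
import pickle
c,p=pickle.load(open('c_w13.pkl','rb'))
for v,z in((143.5,.217),(145.5,.217),(132,.153)):
    X=atz(c,(319.3,v),z); d=X[:2]-p[:2]; print(v,z,np.round(d@[np.cos(.062),np.sin(.062)],4),np.round(d@[-np.sin(.062),np.cos(.062)],4))
E
```

```text
143.5 0.217 0.0619 0.0004
145.5 0.217 0.0612 0.0004
132 0.153 0.0621 0.0004
```

```bash
python3 -m pendant '[[[12,-30,0],1.5],[[26,-65,0],3.5],[[40,-100,0],5.5],[[54,-135,5],7.5],[[68,-170,15],9.5],[[80,-200,30],10.9],[[85,-214,50],10.9],[[85,-214,55],10.9],[[85,-214,55],10.9],[[85,-214,55],10.9]]'; python3 - <<'E'
from h import *
s=robot.observe(); p=np.array(s['tool_pos']); print(np.round(p,4),np.round(s['tool_rot'],4),np.round(s['contact_force'],2),s['opening'])
im,c=snap('wrist','w14.png'); import pickle; pickle.dump((c,p),open('c_w14.pkl','wb'))
im,c=snap('scene','s14.png')
t=np.ascontiguousarray(im[170:350,200:380,::-1]); cv2.imwrite('pics/s14a.png',np.clip(1.5*cv2.resize(t,None,fx=3,fy=3,interpolation=cv2.INTER_CUBIC).astype(float),0,255).astype(np.uint8))
h=np.array([.5736,.1850]);y=-.129;d=p[:2]-h;print('local',np.round([d@[np.cos(y),np.sin(y)],d@[-np.sin(y),np.cos(y)]],4))
E
```

```text
time: 15.63
tool_pos: [0.5703, 0.2065, 0.1288]
tool_rot: [3.141, 0.003, -0.128]
contact_force: [0.3, 0.6, -2.0]
opening: 0.0118
[0.5703 0.2065 0.1288] [ 3.1412  0.0034 -0.128 ] [ 0.29  0.56 -2.01] 0.011763813459637335
local [-0.0061  0.0209]
```

View pics/s14a.png

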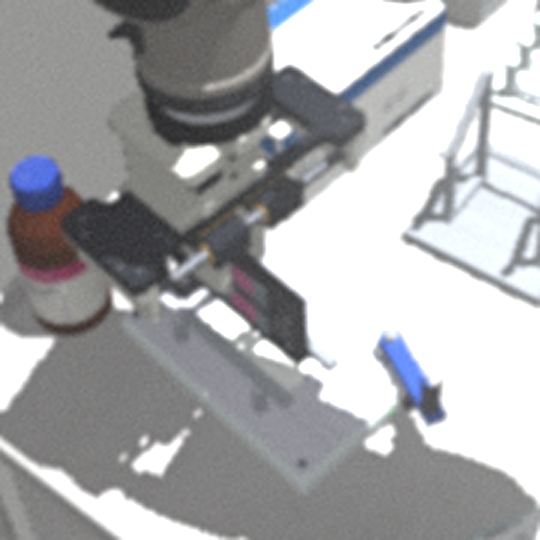

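View pics/w14.png

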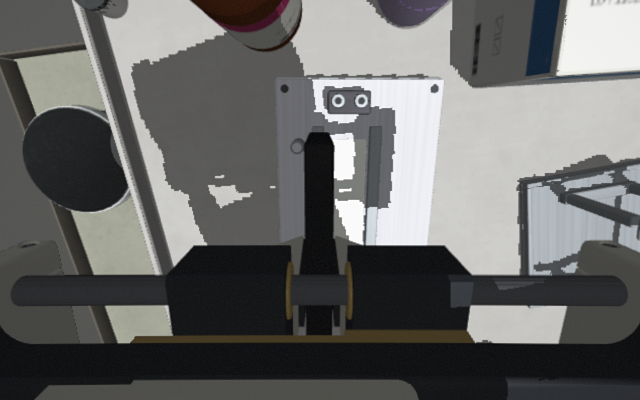

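```bash
python3 - <<'E'
from h import *
import pickle
c,p=pickle.load(open('c_w14.pkl','rb'))
t=cv2.imread('pics/w14.png')[70:240,265:450]; cv2.imwrite('pics/w14a.png',cv2.resize(t,None,fx=4,fy=3.5,interpolation=cv2.INTER_CUBIC))
print(atz(c,(297,146),.052), proj(c,(.6197,.2165,.052)), proj(c,(.6197,.2165,.028)))
E
```

```text
[0.62107723 0.21632341 0.052     ] [297.03630024 147.96946842] [299.01708216 144.41391628]
```

View pics/w14a.png

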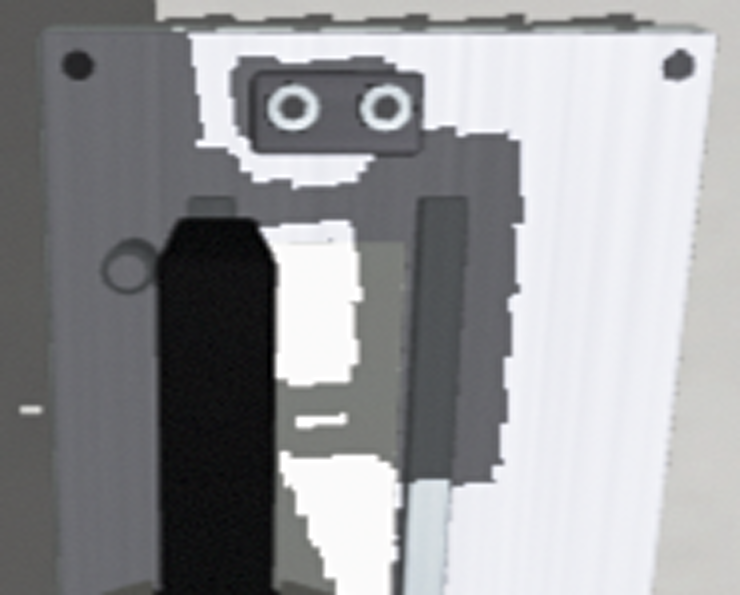

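```bash
python3 -m pendant '[[[0,-1,25],0],[[0,-1,45],0],[[0,-1,54],0],[[0,-1,57],0],[[0,-1,57],0],[[0,-1,57],0]]'; python3 -m pendant '[[[0,0,1],0],[[0,0,2],0],[[0,0,3],0],[[0,0,3],0],[[0,0,3],0]]'
```

```text
time: 16.23
tool_pos: [0.5723, 0.2071, 0.0748]
tool_rot: [-3.14, -0.002, -0.13]
contact_force: [0.9, -0.2, -1.2]
opening: 0.0116
time: 16.65
tool_pos: [0.5723, 0.2072, 0.0719]
tool_rot: [-3.14, -0.002, -0.13]
contact_force: [0.0, 0.4, -1.3]
opening: 0.0116
```

```bash
python3 -m pendant '[[[0,0,1],0],[[0,0,2],0],[[0,0,3],0],[[0,0,4],0],[[0,0,4],0]]'
```

```text
time: 17.07
tool_pos: [0.5723, 0.2072, 0.0682]
tool_rot: [-3.14, -0.002, -0.13]
contact_force: [-1.0, -0.1, 1.5]
opening: 0.0117
```

```bash
python3 -m pendant '[[[0,0,-1],0],[[0,0,-1],0],[[0,3,-1],0],[[0,6,-1],0],[[0,9,-1],0],[[0,12,-1],0],[[0,15,-1],0],[[0,18,-1],0]]' 0.33; python3 - <<'E'
from h import *
im,c=snap('wrist','w15.png'); im,c=snap('scene','s15.png')
t=np.ascontiguousarray(im[170:350,200:380,::-1]); cv2.imwrite('pics/s15a.png',np.clip(1.5*cv2.resize(t,None,fx=3,fy=3,interpolation=cv2.INTER_CUBIC).astype(float),0,255).astype(np.uint8))
E
```

```text
time: 17.73
tool_pos: [0.5699, 0.1889, 0.0692]
tool_rot: [-3.14, -0.002, -0.13]
contact_force: [1.0, 0.4, -0.5]
opening: 0.0303
```

View pics/s15a.png

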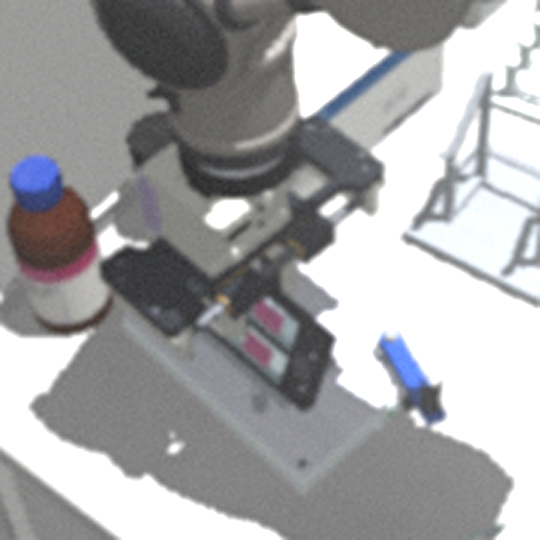

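View pics/w15.png

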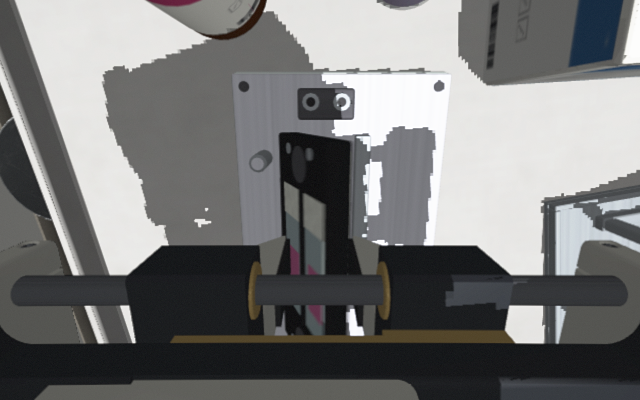

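```bash
python3 -m pendant '[[[0,2,0],0],[[0,4,0],0],[[0,7,0],0],[[0,10,0],0],[[0,13,0],0],[[0,15,0],0],[[0,15,0],0]]'; python3 -m pendant '[[[0,0,0],0],[[0,-2,0],0],[[0,-5,0],0],[[0,-8,0],0],[[0,-11,0],0],[[0,-14,0],0],[[0,-17,0],0],[[0,-20,0],0],[[0,-23,0],0],[[0,-26,0],0]]' 1; python3 - <<'E'
from h import *
im,c=snap('wrist','w16.png'); im,c=snap('scene','s16.png')
t=np.ascontiguousarray(im[170:350,200:380,::-1]); cv2.imwrite('pics/s16a.png',np.clip(1.5*cv2.resize(t,None,fx=3,fy=3,interpolation=cv2.INTER_CUBIC).astype(float),0,255).astype(np.uint8))
E
```

```text
time: 18.42
tool_pos: [0.5678, 0.1732, 0.0691]
tool_rot: [-3.14, -0.001, -0.131]
contact_force: [-1.0, 0.2, -0.1]
opening: 0.0303
time: 19.25
tool_pos: [0.5712, 0.1992, 0.0691]
tool_rot: [-3.141, -0.001, -0.13]
contact_force: [-0.0, -3.4, 2.0]
opening: 0.0898
```

View pics/s16a.png

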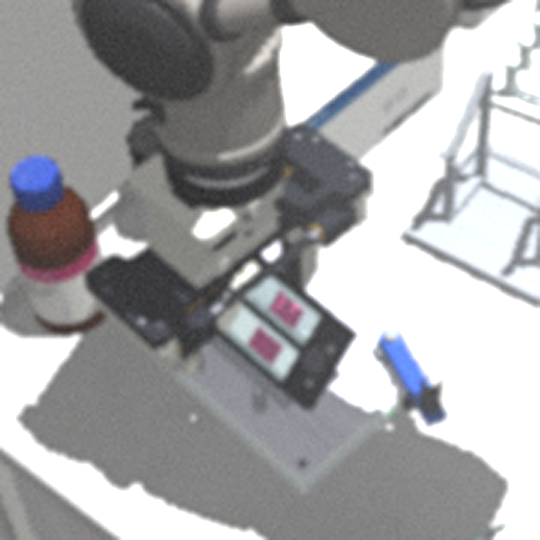

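View pics/w16.png

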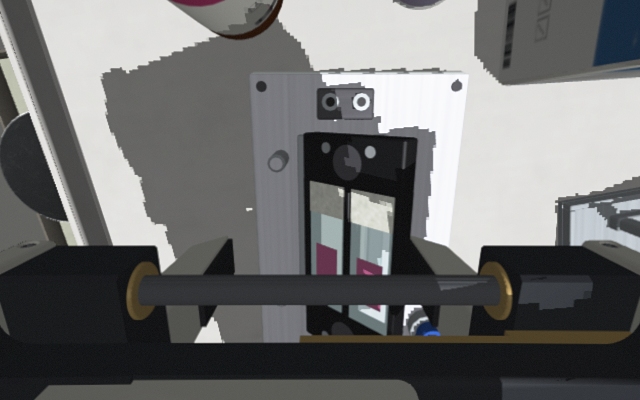

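```bash
python3 -m pendant '[[[0,1,4],0],[[0,2,8],0],[[0,3,12],0],[[0,4,16],0],[[0,5,20],0],[[0,6,24],0],[[0,6,24],0]]'; python3 -m pendant '[[[0,2,0],0],[[0,4,0],0],[[0,6,0],0],[[0,8,0],0],[[0,10,0],0],[[0,12,0],0],[[0,14,0],0],[[0,16,0],0],[[0,18,0],0]]'; python3 - <<'E'
from h import *
im,c=snap('wrist','w17.png'); im,c=snap('scene','s17.png')
t=np.ascontiguousarray(im[170:350,200:380,::-1]); cv2.imwrite('pics/s17a.png',np.clip(1.5*cv2.resize(t,None,fx=3,fy=3,interpolation=cv2.INTER_CUBIC).astype(float),0,255).astype(np.uint8))
E
```

```text
time: 19.93
tool_pos: [0.5696, 0.188, 0.0442]
tool_rot: [3.135, 0.001, -0.13]
contact_force: [-1.8, -20.8, 3.6]
opening: 0.0919
time: 20.68
tool_pos: [0.5672, 0.1701, 0.0444]
tool_rot: [3.135, 0.001, -0.13]
contact_force: [-0.3, -0.3, -0.3]
opening: 0.0916
```

View pics/s17a.png

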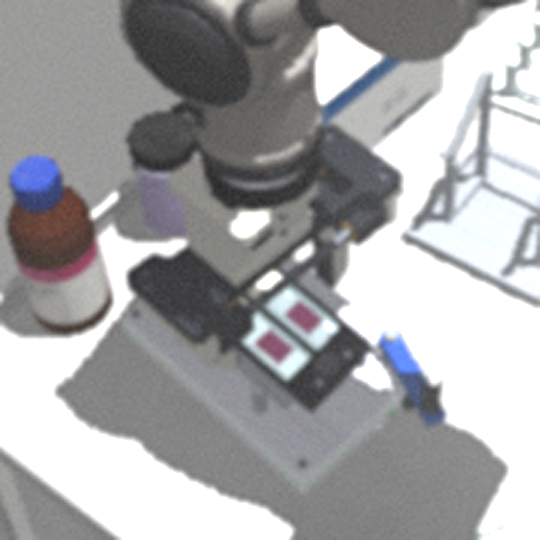

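View pics/w17.png

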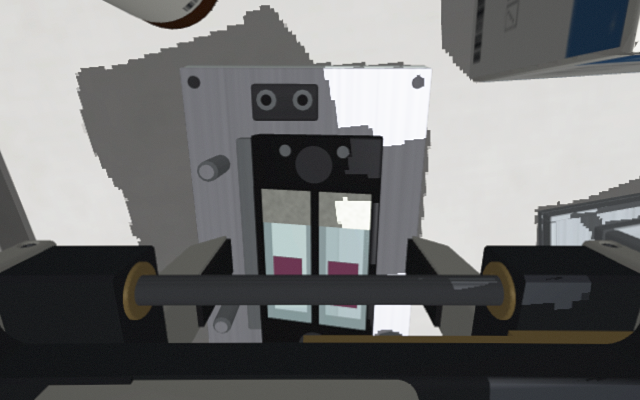

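```bash
python3 - <<'E'
from h import *
import pickle
s=robot.observe(); c=robot.calibration('wrist'); h=np.array([.5736,.1850]);y=-.129
im=cv2.imread('pics/w17.png'); t=im[120:250,225:435]; cv2.imwrite('pics/w17a.png',np.clip(1.6*cv2.resize(t,None,fx=3.8,fy=3.8,interpolation=cv2.INTER_CUBIC).astype(float),0,255).astype(np.uint8))
def loc(X): d=X[:2]-h; return np.round([d@[np.cos(y),np.sin(y)]*1e3,d@[-np.sin(y),np.cos(y)]*1e3],1)
for u in [(253,137),(382,138)]: print(loc(atz(c,u,.048)))
print('tcp',loc(np.array(s['tool_pos'])), 'dowel2 check',loc(atz(c,(208,172),.052)))
E
```

```text
[57.7 15.3]
[ 57.2 -44.5]
tcp [ -4.3 -15.8] dowel2 check [42.1 36.2]
```

View pics/w17a.png

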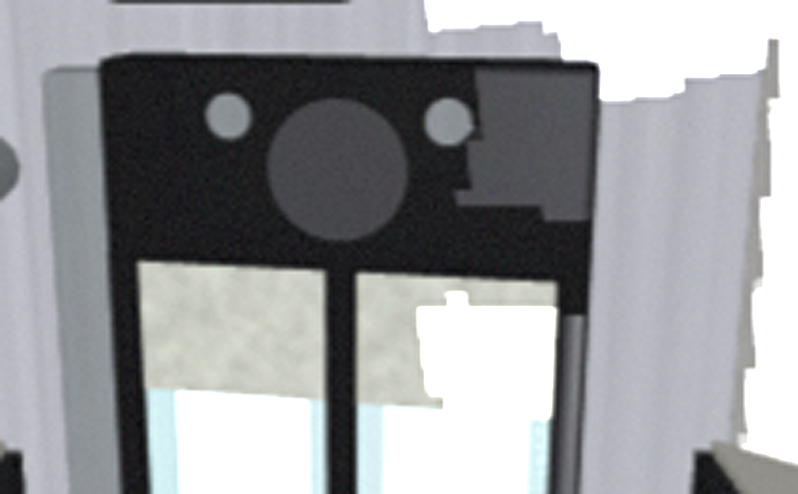

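```bash
python3 -m pendant '[[[-3,0,4],0],[[-3,-5,4],0],[[-3,-10,4],0],[[-3,-13,4],0],[[-3,-16,4],0],[[-3,-19,4],0],[[-3,-22,4],0],[[-3,-25,4],0],[[-3,-26,4],0],[[-3,-26,4],0]]'; python3 -m pendant '[[[0,-1,0],0],[[0,-2,0],0],[[0,-2,0],0]]'; python3 - <<'E'
from h import *
im,c=snap('wrist','w18.png')
h=np.array([.5736,.1850]);y=-.129
def loc(X): d=X[:2]-h; return np.round([d@[np.cos(y),np.sin(y)]*1e3,d@[-np.sin(y),np.cos(y)]*1e3],1)
print(loc(np.array(robot.observe()['tool_pos'])))
E
```

```text
time: 21.62
tool_pos: [0.5661, 0.1866, 0.0393]
tool_rot: [3.118, 0.006, -0.128]
contact_force: [-3.8, -39.4, 4.6]
opening: 0.0919
time: 21.87
tool_pos: [0.5662, 0.1859, 0.039]
tool_rot: [3.114, 0.007, -0.128]
contact_force: [-0.1, -13.3, 0.6]
opening: 0.0917
[-7.5 -0.1]
```

View pics/w18.png

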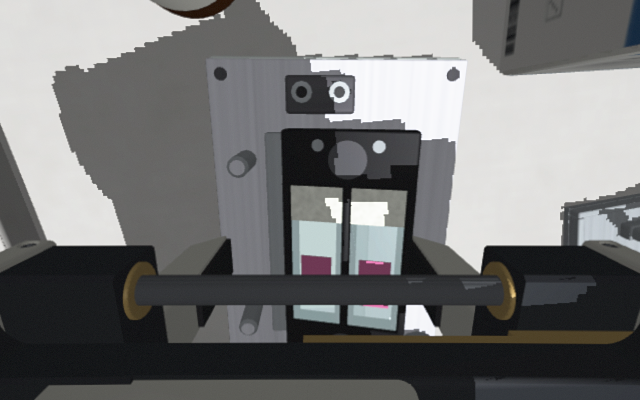

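```bash
python3 -m pendant '[[[0,6,0],0],[[0,12,0],0],[[0,14,0],0],[[0,14,0],0]]'; python3 - <<'E'
from h import *
im,c=snap('wrist','w19.png')
h=np.array([.5736,.1850]);y=-.129
def loc(X): d=X[:2]-h; return np.round([d@[np.cos(y),np.sin(y)]*1e3,d@[-np.sin(y),np.cos(y)]*1e3],1)
s=robot.observe();print(loc(np.array(s['tool_pos'])),s['tool_pos'],s['tool_rot'])
cv2.imwrite('pics/w19a.png',np.clip(1.6*cv2.resize(im[60:345,190:480,::-1],None,fx=2.1,fy=2.1,interpolation=cv2.INTER_CUBIC).astype(float),0,255).astype(np.uint8))
E
```

```text
time: 22.25
tool_pos: [0.5644, 0.1721, 0.0395]
tool_rot: [3.114, 0.007, -0.128]
contact_force: [0.2, -0.2, 0.0]
opening: 0.0914
[ -7.5 -13.8] [0.56442644 0.17230791 0.03954206] [ 3.11425761  0.00667139 -0.12795515]
```

View pics/w19a.png

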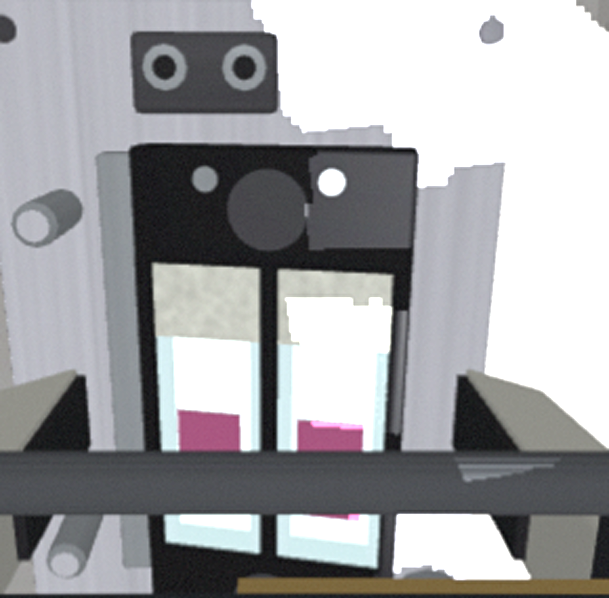

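```bash
python3 -m pendant '[[[0,0,1],0],[[0,0,1],0],[[0,0,1],0],[[0,0,1],0],[[0,0,1],0],[[0,0,1],0],[[0,0,1],0],[[0,0,1],0]]' 0 25; python3 - <<'E'
from h import *
im,c=snap('wrist','w20.png')
h=np.array([.5736,.1850]);y=-.129
def loc(X): d=X[:2]-h; return np.round([d@[np.cos(y),np.sin(y)]*1e3,d@[-np.sin(y),np.cos(y)]*1e3],1)
s=robot.observe();print(loc(np.array(s['tool_pos'])),s['tool_pos'],s['tool_rot'])
cv2.imwrite('pics/w20a.png',np.clip(1.6*cv2.resize(im[60:345,190:480,::-1],None,fx=2.1,fy=2.1,interpolation=cv2.INTER_CUBIC).astype(float),0,255).astype(np.uint8))
E
```

```text
time: 22.97
tool_pos: [0.5644, 0.172, 0.0386]
tool_rot: [3.114, 0.007, -0.128]
contact_force: [-0.4, -2.0, 0.2]
opening: 0.064
[ -7.5 -14.1] [0.56434892 0.17199923 0.03855748] [ 3.11382598  0.00683069 -0.1278962 ]
```

View pics/w20a.png

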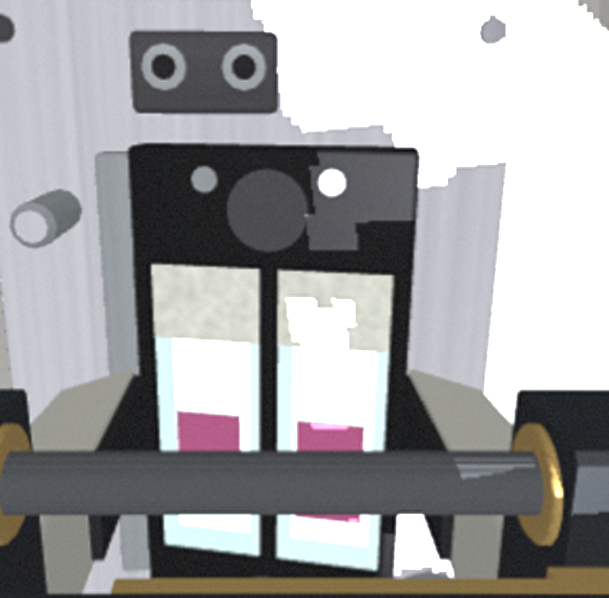

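```bash
python3 -m pendant '[[[0,0,-2],0],[[0,0,-5],0],[[0,0,-8],0],[[0,0,-12],0],[[0,0,-16],0],[[0,0,-20],0],[[0,0,-20],0]]' - 30; python3 - <<'E'
from h import *
im,c=snap('wrist','w21.png')
s=robot.observe();print(s['tool_pos'],s['tool_rot'],np.round(s['contact_force'],1),s['opening'])
cv2.imwrite('pics/w21a.png',np.clip(1.6*cv2.resize(im[60:345,190:480,::-1],None,fx=2.1,fy=2.1,interpolation=cv2.INTER_CUBIC).astype(float),0,255).astype(np.uint8))
im,c=snap('scene','s21.png')
t=np.ascontiguousarray(im[170:350,200:380,::-1]); cv2.imwrite('pics/s21a.png',np.clip(1.5*cv2.resize(t,None,fx=3,fy=3,interpolation=cv2.INTER_CUBIC).astype(float),0,255).astype(np.uint8))
E
```

```text
time: 23.6
tool_pos: [0.5652, 0.1728, 0.0597]
tool_rot: [3.114, 0.005, -0.128]
contact_force: [-1.0, 0.1, -2.4]
opening: 0.0634
[0.56496009 0.17268119 0.0592314 ] [ 3.11427923  0.00556921 -0.12790553] [ 0.8  0.3 -2.6] 0.06329645641124676
```

View pics/w21a.png

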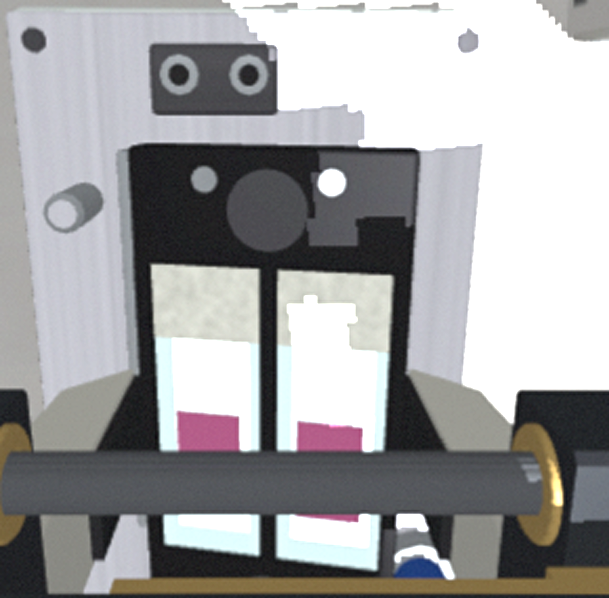

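View pics/s21a.png

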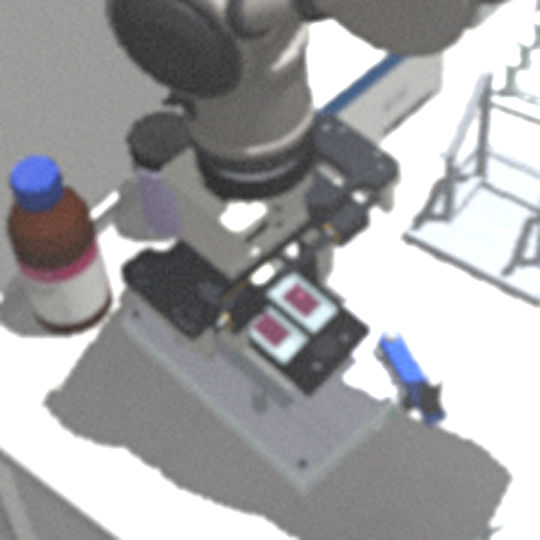

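```bash
python3 -m pendant '[[[0,-4,0],0],[[0,-9,0],0],[[0,-12,0],0],[[0,-12,4],0],[[0,-12,8],0],[[0,-12,10],0],[[0,-12,11],0],[[0,-12,11],0]]'; python3 -m pendant '[[[0,0,1],0],[[0,0,2],0],[[0,0,3],0],[[0,0,4],0],[[0,0,4],0]]'
```

```text
time: 24.37
tool_pos: [0.5658, 0.184, 0.047]
tool_rot: [3.114, 0.007, -0.128]
contact_force: [0.4, 0.9, -2.3]
opening: 0.0635
time: 24.78
tool_pos: [0.5661, 0.1838, 0.0452]
tool_rot: [3.114, 0.006, -0.128]
contact_force: [-5.2, -0.5, 12.9]
opening: 0.0632
```

```bash
python3 -m pendant '[[[0,0,-1],0],[[0,0,-1],0],[[0,0,-1],0],[[0,0,-1],0],[[0,0,-1],0],[[0,0,-1],0]]' 1; python3 - <<'E'
from h import *
im,c=snap('wrist','w22.png')
s=robot.observe();print(s['tool_pos'],s['tool_rot'],np.round(s['contact_force'],1),s['opening'])
cv2.imwrite('pics/w22a.png',np.clip(1.6*cv2.resize(im[60:345,190:480,::-1],None,fx=2.1,fy=2.1,interpolation=cv2.INTER_CUBIC).astype(float),0,255).astype(np.uint8))
im,c=snap('scene','s22.png')
t=np.ascontiguousarray(im[170:350,200:380,::-1]); cv2.imwrite('pics/s22a.png',np.clip(1.5*cv2.resize(t,None,fx=3,fy=3,interpolation=cv2.INTER_CUBIC).astype(float),0,255).astype(np.uint8))
E
```

```text
time: 25.28
tool_pos: [0.566, 0.1838, 0.0459]
tool_rot: [3.114, 0.006, -0.128]
contact_force: [0.3, -0.5, 0.3]
opening: 0.0915
[0.56598666 0.18379778 0.04589793] [ 3.11389727  0.00625985 -0.12825092] [ 1.2  0.3 -0.2] 0.09155677700106606
```

View pics/w22a.png

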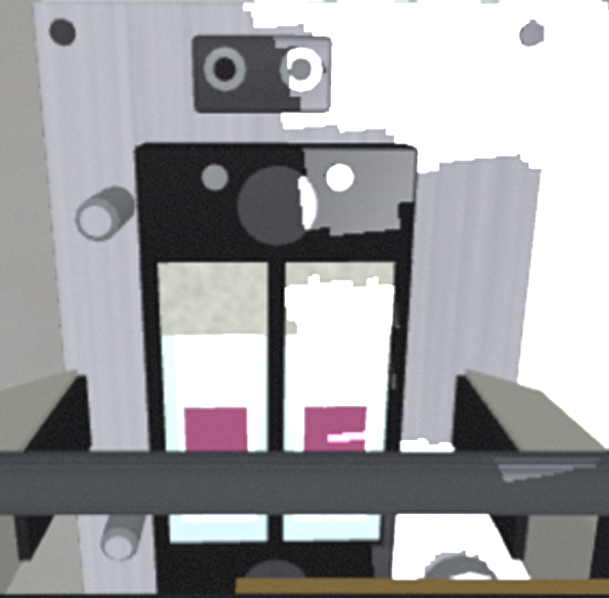

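View pics/s22a.png

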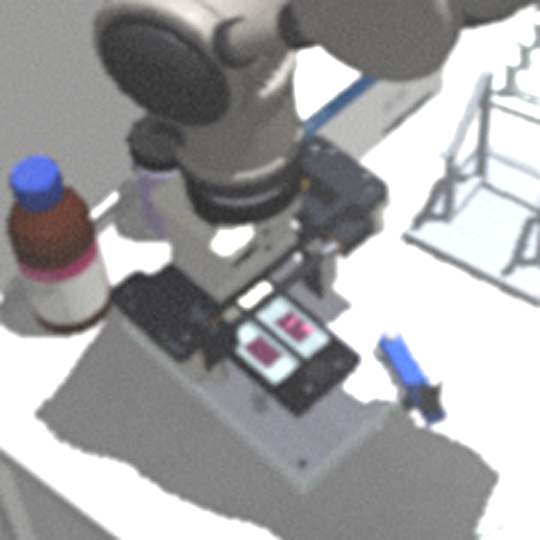

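```bash
python3 -m pendant '[[[0,0,4],0],[[0,-2,7],0],[[0,-5,7],0],[[0,-8,7],0],[[0,-10,7],0],[[0,-11,7],0],[[0,-12,7],0],[[0,-13,7],0],[[0,-13,7],0]]'
```

```text
time: 26.13
tool_pos: [0.5676, 0.1966, 0.0387]
tool_rot: [3.114, 0.006, -0.128]
contact_force: [0.2, -1.3, 0.5]
opening: 0.0918
```

```bash
python3 -m pendant '[[[0,-1,0],0],[[0,-2,0],0],[[0,-2,0],0]]'
```

```text
time: 26.38
tool_pos: [0.5679, 0.1985, 0.0387]
tool_rot: [3.114, 0.006, -0.128]
contact_force: [0.1, -1.2, 0.1]
opening: 0.0919
```

```bash
python3 -m pendant '[[[0,-1,0],0],[[0,-2,0],0],[[0,-3,0],0],[[0,-4,0],0],[[0,-4,0],0]]'
```

```text
time: 26.8
tool_pos: [0.5681, 0.1999, 0.0384]
tool_rot: [3.109, 0.007, -0.128]
contact_force: [-0.6, -11.9, 1.3]
opening: 0.0916
```

```bash
python3 -m pendant '[[[0,-2,0],0],[[0,-3,0],0],[[0,-3,0],0],[[0,-3,0],0],[[0,-3,0],0],[[0,-3,0],0]]'; python3 - <<'E'
from h import *
im,c=snap('wrist','w23.png')
s=robot.observe();print(s['tool_pos'],s['tool_rot'],np.round(s['contact_force'],1),s['opening'])
cv2.imwrite('pics/w23a.png',np.clip(1.6*cv2.resize(im[60:345,190:480,::-1],None,fx=2.1,fy=2.1,interpolation=cv2.INTER_CUBIC).astype(float),0,255).astype(np.uint8))
E
```

```text
time: 27.3
tool_pos: [0.5681, 0.1999, 0.0382]
tool_rot: [3.104, 0.008, -0.128]
contact_force: [-1.2, -13.0, 2.7]
opening: 0.0916
[0.56812636 0.1999167  0.0382203 ] [ 3.1044493   0.00842537 -0.12753259] [ -0.9 -12.9   1.7] 0.09176553759503717
```

View pics/w23a.png

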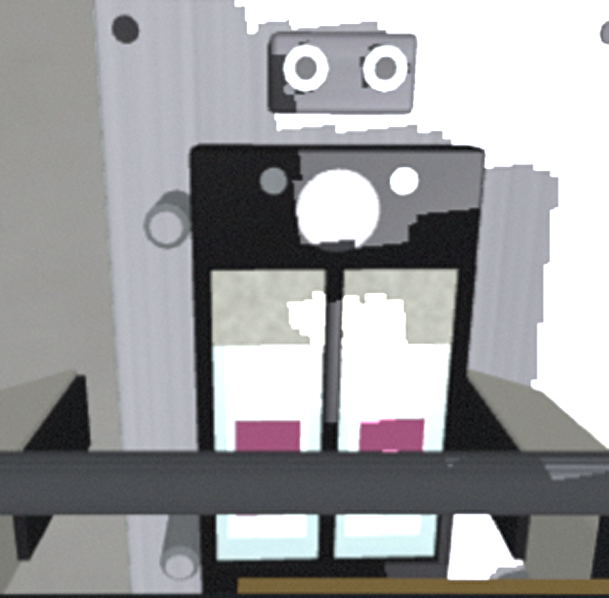

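```bash
python3 -m pendant '[[[0,4,0],0],[[0,6,-15],0],[[0,6,-40],0],[[0,8,-62],0],[[-40,15,-62],0],[[-78,20,-62],0],[[-85,20,-62],0],[[-85,20,-62],0]]' ; python3 -m pendant '[[[0,0,0],0],[[0,0,0],0],[[0,0,0],0],[[0,0,0],0],[[0,0,0],0],[[0,0,0],0],[[0,0,0],0],[[0,0,0],0],[[0,0,0],0],[[0,0,0],0]]' 0 20; python3 - <<'E'
from h import *
im,c=snap('wrist','w24.png'); c=c
s=robot.observe();p=np.array(s['tool_pos']);print(p,s['tool_rot'],np.round(s['contact_force'],1),s['opening'])
h=np.array([.5736,.1850]);y=-.129
def loc(X): d=X[:2]-h; return np.round([d@[np.cos(y),np.sin(y)]*1e3,d@[-np.sin(y),np.cos(y)]*1e3],1)
print(loc(p)); import pickle; pickle.dump(c,open('c_w24.pkl','wb'))
im,c=snap('scene','s24.png')
t=np.ascontiguousarray(im[190:350,220:400,::-1]); cv2.imwrite('pics/s24a.png',np.clip(1.5*cv2.resize(t,None,fx=3.5,fy=3.5,interpolation=cv2.INTER_CUBIC).astype(float),0,255).astype(np.uint8))
E
```

```text
time: 28.02
tool_pos: [0.4795, 0.1936, 0.1019]
tool_rot: [3.104, 0.01, -0.126]
contact_force: [0.9, -0.1, 0.1]
opening: 0.0919
time: 28.85
tool_pos: [0.4795, 0.1935, 0.1019]
tool_rot: [3.104, 0.01, -0.126]
contact_force: [-0.0, -1.0, -0.2]
opening: 0.0298
[0.47948687 0.1935373  0.10187417] [ 3.10449301  0.01014114 -0.12643445] [ 0.5 -1.1  0.3] 0.025797979457307902
[-94.4  -3.6]
```

View pics/w24.png

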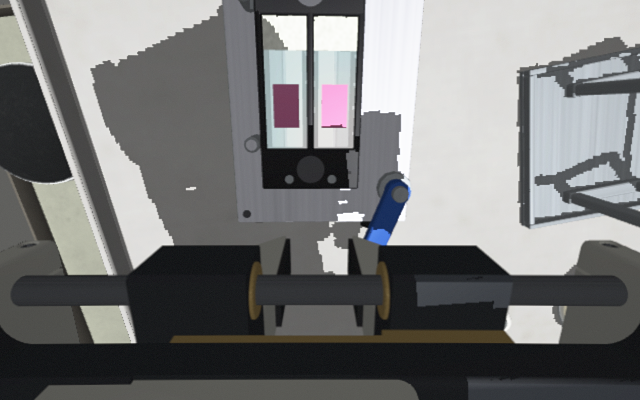

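View pics/s24a.png

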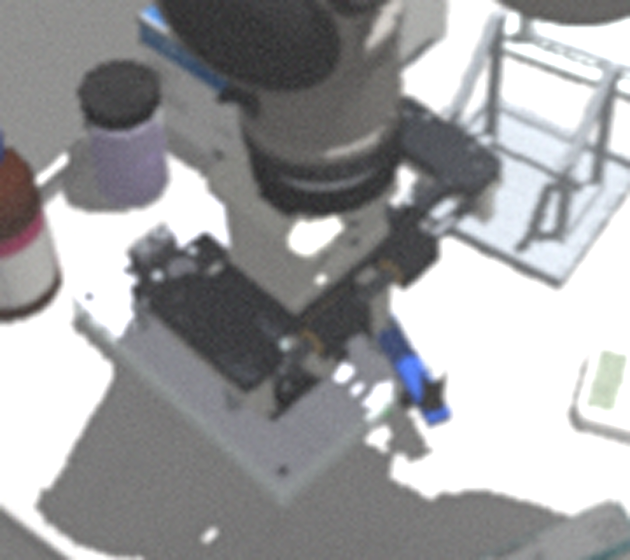

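```bash
python3 - <<'E'
from h import *
import pickle
c=pickle.load(open('c_w24.pkl','rb'))
h=np.array([.5736,.1850]);y=-.129
def loc(X): d=X[:2]-h; return np.round([d@[np.cos(y),np.sin(y)]*1e3,d@[-np.sin(y),np.cos(y)]*1e3],1)
for u,z in [((263,187),.048),((357,188),.048),((250.5,144),.052),((258,16),.048),((399,192),.047)]: print(u,loc(atz(c,u,z)))
im=cv2.imread('pics/w24.png'); cv2.imwrite('pics/w24a.png',cv2.resize(im[120:260,230:430],None,fx=3.8,fy=3.8,interpolation=cv2.INTER_CUBIC))
E
python3 -m pendant '[[[0,0,20],0],[[0,0,40],0],[[0,0,56],0],[[0,0,60],0],[[0,0,60],0],[[0,0,60],0]]'
```

```text
(263, 187) [-69.9  32. ]
(357, 188) [-70.9 -30.3]
(250.5, 144) [-41.4  38. ]
(258, 16) [30.3 30.3]
(399, 192) [-74.1 -59.1]
time: 29.45
tool_pos: [0.479, 0.1915, 0.0424]
tool_rot: [3.105, 0.01, -0.126]
contact_force: [1.1, 0.5, -0.6]
opening: 0.0004
```

View pics/w24a.png

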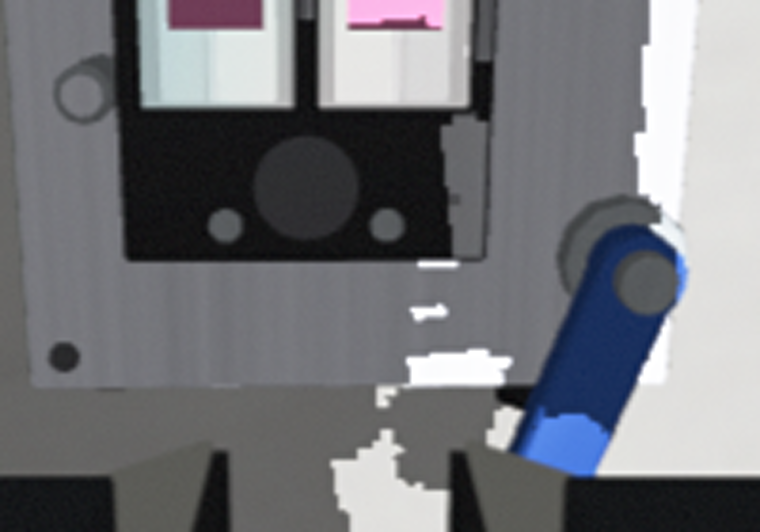

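```bash
python3 -m pendant '[[[3,0,0],0],[[6,0,0],0],[[9,0,0],0],[[12,0,0],0],[[14,0,0],0],[[15,0,0],0],[[16,0,0],0],[[17,0,0],0],[[18,0,0],0],[[18,0,0],0]]'
```

```text
time: 30.28
tool_pos: [0.4969, 0.1892, 0.0422]
tool_rot: [3.105, 0.01, -0.126]
contact_force: [-2.8, 0.2, 1.3]
opening: 0.0005
```

```bash
python3 -m pendant '[[[1,0,0],0],[[2,0,0],0],[[3,0,0],0],[[3,0,0],0]]'
```

```text
time: 30.62
tool_pos: [0.4974, 0.1891, 0.0421]
tool_rot: [3.104, 0.015, -0.127]
contact_force: [-10.4, 1.2, 9.4]
opening: 0.0003
```

```bash
python3 -m pendant '[[[1,0,-1],0],[[2,0,-1],0],[[3,0,-1],0],[[3,0,-1],0],[[3,0,-1],0],[[3,0,-1],0]]'; python3 - <<'E'
from h import *
im,c=snap('wrist','w25.png')
s=robot.observe();print(s['tool_pos'],s['tool_rot'],np.round(s['contact_force'],1))
h=np.array([.5736,.1850]);y=-.129
def loc(X): d=X[:2]-h; return np.round([d@[np.cos(y),np.sin(y)]*1e3,d@[-np.sin(y),np.cos(y)]*1e3],1)
print(loc(np.array(s['tool_pos'])))
cv2.imwrite('pics/w25a.png',cv2.resize(im[0:260,180:460,::-1],None,fx=2.2,fy=2.2,interpolation=cv2.INTER_CUBIC))
E
```

```text
time: 31.12
tool_pos: [0.4974, 0.1889, 0.0423]
tool_rot: [3.102, 0.021, -0.127]
contact_force: [-11.5, 1.4, 3.9]
opening: 0.0003
[0.4973735  0.18892404 0.0423232 ] [ 3.10250829  0.02135359 -0.12666712] [-9.8  3.5  4.7]
[-76.1  -5.9]
```

View pics/w25a.png

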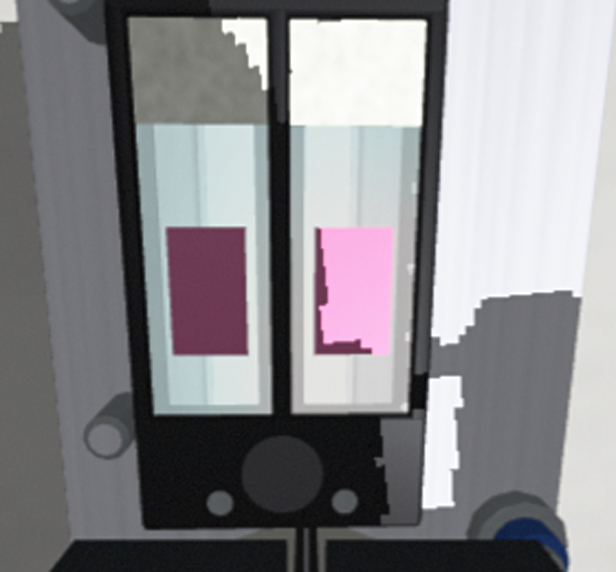

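```bash
python3 -m pendant '[[[-4,0,-1],0],[[-8,0,-20],0],[[-20,5,-60],0],[[-60,15,-95],0],[[-100,24,-125],0],[[-114,24,-128],0],[[-114,24,-128],0],[[-114,24,-128],0]]'; python3 - <<'E'
from h import *
import pickle
im,c=snap('wrist','w26.png'); pickle.dump(c,open('c_w26.pkl','wb'))
s=robot.observe();print(s['tool_pos'],s['tool_rot'],np.round(s['contact_force'],1),np.abs(s['qvel']).max())
for q in ['latch_knob','latch_hinge']:
    for d in robot.find_in('wrist',q)[:2]: print(q,round(d['p'],2),np.array(d['xy'])*[640,400])
E
```

```text
time: 31.83
tool_pos: [0.3852, 0.1845, 0.1751]
tool_rot: [3.104, 0.016, -0.126]
contact_force: [0.2, 0.1, -0.2]
opening: 0.001
[0.38571227 0.18435472 0.17423303] [ 3.10365393  0.01781859 -0.12624832] [ 0.7  0.2 -0.1] 0.043618841502774425
latch_knob 0.6 [338.112  93.92 ]
latch_knob 0.34 [281.024  23.88 ]
latch_hinge 0.97 [341.824  96.8  ]
```

View pics/w26.png

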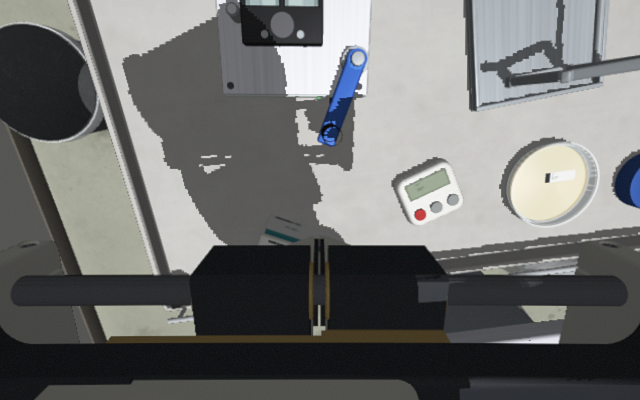

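```bash
python3 - <<'E'
from h import *
im=cv2.imread('pics/w26.png'); cv2.imwrite('pics/w26a.png',np.clip(1.5*cv2.resize(im[0:160,210:385],None,fx=4,fy=3.7,interpolation=cv2.INTER_CUBIC).astype(float),0,255).astype(np.uint8))
cv2.imwrite('pics/w26b.png',np.clip(1.3*cv2.resize(im[35:155,290:380],None,fx=5,fy=5,interpolation=cv2.INTER_CUBIC).astype(float),0,255).astype(np.uint8))
E
```

```text
(no output)
```

View pics/w26b.png

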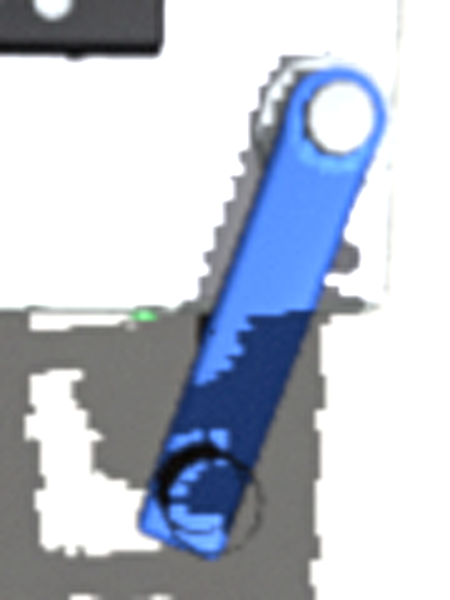

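View pics/w26a.png

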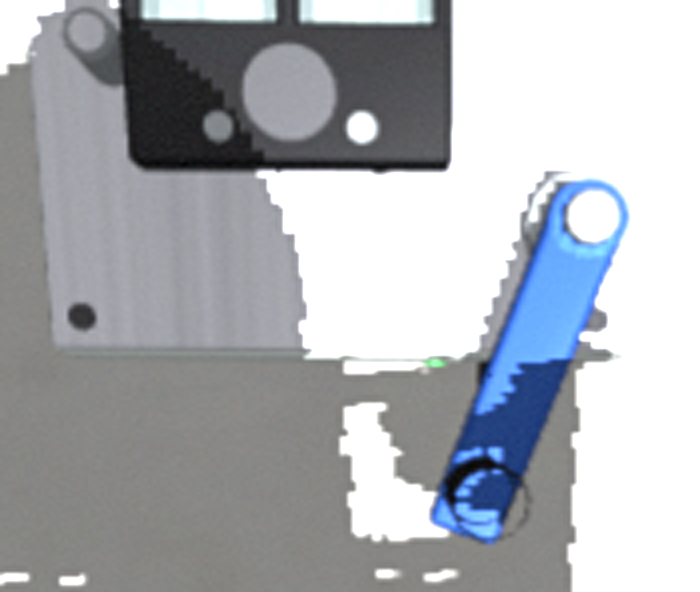

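```bash
python3 - <<'E'
from h import *
import pickle
c=pickle.load(open('c_w26.pkl','rb')); c10=pickle.load(open('c_w10.pkl','rb'))
h=np.array([.5736,.1850]);y=-.129
def loc(X): d=X[:2]-h; return np.round([d@[np.cos(y),np.sin(y)]*1e3,d@[-np.sin(y),np.cos(y)]*1e3],1)
hu=(342/5+290,115/5+35)
print('hinge',loc(atz(c,hu,.047)))
for u in [(332.6,135.6),(328,133)]:
  for z in (.047,.057,.067,.081):
    X=atz(c,u,z); d=loc(X)-loc(atz(c,hu,.047)); print(u,z,np.round(X,4),loc(X),'r',round(np.linalg.norm(d),1),'ang',round(np.arctan2(-d[0],d[1]),3))
# arm direction: centre line from mid arm
a=atz(c,(np.array([265,310])/5+[290,35]),.047); d=loc(a)-loc(atz(c,hu,.047)); print('arm mid ang',np.arctan2(-d[0],d[1]),np.linalg.norm(d))
a=atz(c,(np.array([182,545])/5+[290,35]),.047); d=loc(a)-loc(atz(c,hu,.047)); print('arm end ang',np.arctan2(-d[0],d[1]),np.linalg.norm(d))
# carrier -x end corners, nearer
A=np.array([[4,3.7]]);
for p in [(132,165),(447,168)]:
    u=np.array(p)/[4,3.7]+[210,0]; print('carrier end',loc(atz(c,u,.048)))
print('dowel1',loc(atz(c,np.array([86,30])/[4,3.7]+[210,0],.052)), 'cam', ray(c,(320,200))[0])
E
```

```text
hinge [-74.6 -60.1]
(332.6, 135.6) 0.047 [0.4336 0.1625 0.047 ] [-135.9  -40.3] r 64.4 ang 1.258
(332.6, 135.6) 0.057 [0.4346 0.1631 0.057 ] [-135.   -39.6] r 63.8 ang 1.244
(332.6, 135.6) 0.067 [0.4356 0.1638 0.067 ] [-134.1  -38.8] r 63.2 ang 1.227
(332.6, 135.6) 0.081 [0.437  0.1647 0.081 ] [-132.9  -37.7] r 62.5 ang 1.204
(328, 133) 0.047 [0.4363 0.1662 0.047 ] [-133.8  -36.4] r 63.8 ang 1.19
(328, 133) 0.057 [0.4372 0.1667 0.057 ] [-132.9  -35.7] r 63.2 ang 1.174
(328, 133) 0.067 [0.4381 0.1672 0.067 ] [-132.1  -35.1] r 62.7 ang 1.161
(328, 133) 0.081 [0.4394 0.168  0.081 ] [-130.9  -34.2] r 62.0 ang 1.14
arm mid ang 1.199581203796663 31.9781175180779
arm end ang 1.220853677584258 72.91947613635195
carrier end [-66.   31.3]
carrier end [-65.9 -30.5]
dowel1 [-42.   37.5] cam [0.46207849 0.18130731 0.33104942]
```

```bash
python3 -m pendant '[[[20,4,10],0],[[40,8,30],0],[[55,9,50],0],[[55,9,70],0],[[55,9,70],0],[[55,9,70],0],[[55,9,70],0]]' 0.5; python3 - <<'E'
from h import *
import pickle
im,c=snap('wrist','w27.png')
s=robot.observe();p=np.array(s['tool_pos'])
h=np.array([.5736,.1850]);y=-.129
def loc(X): d=X[:2]-h; return np.round([d@[np.cos(y),np.sin(y)]*1e3,d@[-np.sin(y),np.cos(y)]*1e3],1)
print(loc(p),p,s['tool_rot'],s['opening'])
Rm=R.from_euler('xyz',s['tool_rot']).as_matrix()
th=1.21
for z in(.057,):
    l=np.array([-.075-.062*np.sin(th),-.060+.062*np.cos(th)]); w=h+np.array([[np.cos(y),-np.sin(y)],[np.sin(y),np.cos(y)]])@l
    print('shift',np.round(Rm.T@(np.r_[w,z]-p)*1e3,1))
E
```

```text
time: 32.57
tool_pos: [0.4378, 0.1657, 0.1026]
tool_rot: [3.102, 0.021, -0.127]
contact_force: [0.4, 0.2, -0.2]
opening: 0.0425
[-132.1  -36.4] [0.43791508 0.16591006 0.10308699] [ 3.10287168  0.01968953 -0.12681192] 0.04429051607488004
shift [-0.  -0.1 46.1]
```

View pics/w27.png

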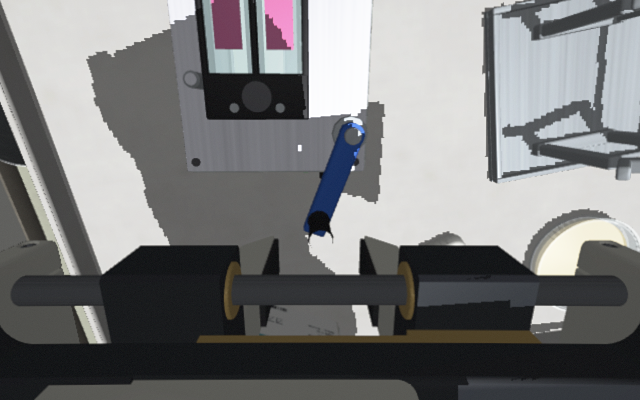

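```bash
python3 -m pendant '[[[0,0,20],0],[[0,0,40],0],[[0,0,46],0],[[0,0,46],0],[[0,0,46],0]]'; python3 -m pendant '[[[0,0,0],0],[[0,0,0],0],[[0,0,0],0],[[0,0,0],0],[[0,0,0],0],[[0,0,0],0]]' 0 6; python3 - <<'E'
from h import *
s=robot.observe();p=np.array(s['tool_pos'])
h=np.array([.5736,.1850]);y=-.129; M=np.array([[np.cos(y),-np.sin(y)],[np.sin(y),np.cos(y)]])
print(np.round(M.T@(p[:2]-h)*1e3,1),p,s['tool_rot'],s['opening'])
Rm=R.from_euler('xyz',s['tool_rot']).as_matrix()
l0=(M.T@(p[:2]-h)); d=l0-[-.075,-.060]; th0=np.arctan2(-d[0],d[1]); r=np.linalg.norm(d); print('th0',th0,'r',r)
for th in list(np.arange(th0-.08,0,-.08))+[0,-.05]:
    rr=r+(0.062-r)*(1-max(th,0)/th0)
    l=np.array([-.075-rr*np.sin(th),-.060+rr*np.cos(th)]); w=h+M@l
    print(round(th,2),np.round(Rm.T@(np.r_[w,p[2]]-p)*1e3,1))
E
```

```text
time: 33.03
tool_pos: [0.4373, 0.1645, 0.058]
tool_rot: [3.103, 0.019, -0.127]
contact_force: [0.4, -0.6, -0.0]
opening: 0.0462
time: 33.53
tool_pos: [0.4375, 0.1645, 0.0583]
tool_rot: [3.103, 0.018, -0.127]
contact_force: [-0.2, -0.8, 1.1]
opening: 0.0138
[-132.4  -37.8] [0.43747296 0.16450384 0.05826421] [ 3.10334146  0.01812325 -0.12651603] 0.01384592330334703
th0 1.2020872402599811 r 0.06149195632836254
1.12 [ 1.9 -4.5 -0.2]
1.04 [ 4.2 -8.9 -0.4]
0.96 [  6.9 -13.   -0.6]
0.88 [  9.8 -17.   -0.8]
0.8 [ 13.1 -20.6  -1. ]
0.72 [ 16.6 -24.1  -1.2]
0.64 [ 20.5 -27.2  -1.4]
0.56 [ 24.5 -30.   -1.6]
0.48 [ 28.8 -32.5  -1.8]
0.4 [ 33.2 -34.6  -1.9]
0.32 [ 37.9 -36.4  -2.1]
0.24 [ 42.6 -37.8  -2.2]
0.16 [ 47.5 -38.8  -2.3]
0.08 [ 52.4 -39.4  -2.5]
0.0 [ 57.3 -39.6  -2.6]
0 [ 57.4 -39.6  -2.6]
-0.05 [ 60.5 -39.5  -2.6]
```

Knob gripped (14 mm, r = 61.5 mm). Swing along the arc.

```bash
python3 -m pendant '[[[2,-4.5,0],0],[[4,-9,-0.5],0],[[7,-13,-0.5],0],[[10,-17,-1],0],[[13,-20.5,-1],0],[[16.5,-24,-1],0],[[20.5,-27,-1.5],0],[[24.5,-30,-1.5],0],[[29,-32.5,-2],0],[[33,-34.5,-2],0]]'; python3 - <<'E'
from h import *
s=robot.observe();p=np.array(s['tool_pos'])
h=np.array([.5736,.1850]);y=-.129; M=np.array([[np.cos(y),-np.sin(y)],[np.sin(y),np.cos(y)]])
Rm=R.from_euler('xyz',s['tool_rot']).as_matrix()
l0=(M.T@(p[:2]-h)); d=l0-[-.075,-.060]; th0=np.arctan2(-d[0],d[1]); r=np.linalg.norm(d); print('th0',th0,'r',r,s['opening'],s['contact_force'])
for th in list(np.arange(th0-.08,0,-.08))+[0,-.05]:
    l=np.array([-.075-.062*np.sin(th),-.060+.062*np.cos(th)]); w=h+M@l
    print(round(th,2),np.round(Rm.T@(np.r_[w,p[2]]-p)*1e3,1))
E
```

```text
time: 34.37
tool_pos: [0.475, 0.1948, 0.0582]
tool_rot: [3.103, 0.018, -0.126]
contact_force: [-2.3, -1.2, 0.5]
opening: 0.0147
th0 0.39940734352567636 r 0.061879653546503766 0.014685121874694685 [-2.2668673  -1.18454611  0.47241695]
0.32 [ 4.6 -1.8 -0.2]
0.24 [ 9.4 -3.2 -0.3]
0.16 [14.2 -4.2 -0.4]
0.08 [19.2 -4.7 -0.5]
0 [24.1 -4.9 -0.6]
-0.05 [27.2 -4.8 -0.7]
```

```bash
python3 -m pendant '[[[4.5,-2,0],0],[[9.5,-3,-0.5],0],[[14,-4,-0.5],0],[[19,-4.5,-0.5],0],[[22,-5,-0.5],0],[[24,-5,-0.5],0],[[26,-5,-0.5],0],[[28,-5,-0.5],0],[[28,-5,-0.5],0]]'; python3 - <<'E'
from h import *
im,c=snap('wrist','w28.png')
s=robot.observe();p=np.array(s['tool_pos'])
h=np.array([.5736,.1850]);y=-.129; M=np.array([[np.cos(y),-np.sin(y)],[np.sin(y),np.cos(y)]])
l0=(M.T@(p[:2]-h)); d=l0-[-.075,-.060]; th0=np.arctan2(-d[0],d[1]); r=np.linalg.norm(d); print('th0',th0,'r',r,s['opening'],s['contact_force'],l0)
E
```

```text
time: 35.12
tool_pos: [0.5014, 0.196, 0.0574]
tool_rot: [3.102, 0.024, -0.127]
contact_force: [-7.1, -1.2, 2.6]
opening: 0.0142
th0 -0.03134301470448363 r 0.061609285477919426 0.014237951579690048 [-6.69404503 -1.07014357  2.01297623] [-0.0730693   0.00157903]
```

View pics/w28.png

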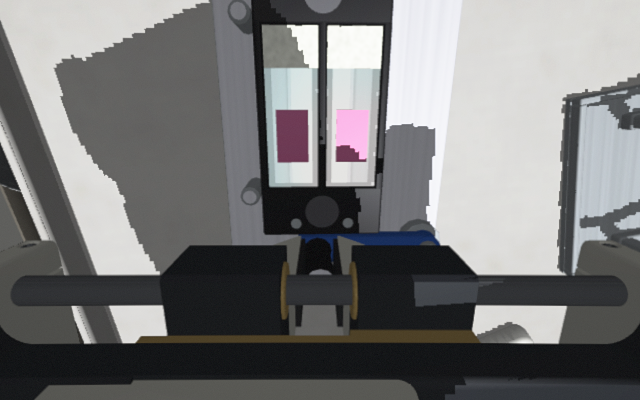

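```bash
python3 -m pendant '[[[0,0,0],0],[[0,0,0],0],[[0,0,0],0],[[0,0,0],0],[[0,0,0],0],[[0,0,-10],0],[[-5,0,-40],0],[[-45,0,-80],0],[[-80,0,-115],0],[[-80,0,-115],0]]' 0.5; python3 -m pendant '[[[0,0,0],0],[[0,0,0],0],[[0,0,0],0]]'; python3 - <<'E'
from h import *
import pickle
im,c=snap('wrist','w29.png'); pickle.dump(c,open('c_w29.pkl','wb'))
print(robot.observe()['tool_pos'],robot.observe()['tool_rot'])
cv2.imwrite('pics/w29a.png',cv2.resize(im[0:240,180:440,::-1],None,fx=2.4,fy=2.4,interpolation=cv2.INTER_CUBIC))
im,c=snap('top','t29.png')
cv2.imwrite('pics/t29a.png',cv2.resize(im[155:275,215:295,::-1],None,fx=5,fy=5,interpolation=cv2.INTER_CUBIC))
E
```

```text
time: 36.0
tool_pos: [0.4239, 0.2109, 0.1776]
tool_rot: [3.104, 0.021, -0.126]
contact_force: [0.3, 0.6, -0.4]
opening: 0.0461
time: 36.25
tool_pos: [0.4245, 0.2108, 0.1776]
tool_rot: [3.104, 0.02, -0.126]
contact_force: [0.1, -0.1, -1.3]
opening: 0.0458
[0.42439511 0.21062481 0.17691173] [ 3.10305896  0.02132945 -0.12658921]
```

View pics/w29a.png

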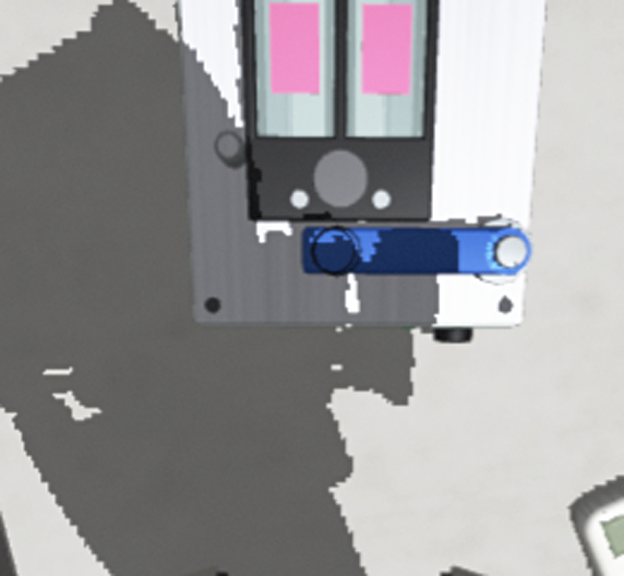

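View pics/t29a.png

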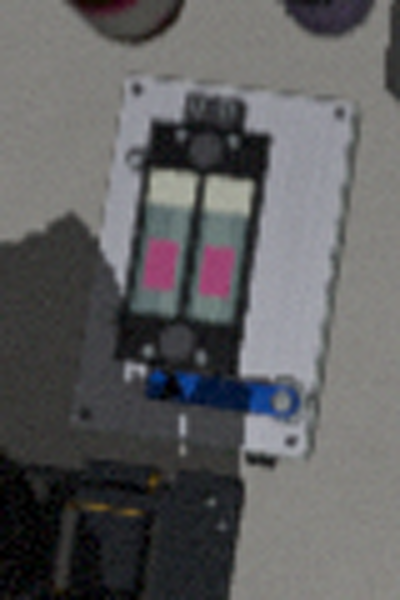

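```bash
python3 -m pendant '[[[20,4,-30],0],[[50,8,-60],0],[[70,12,-70],0],[[70,12,-70],0],[[70,12,-70],0],[[70,12,-70],0],[[70,12,-70],0]]'; python3 - <<'E'
from h import *
import pickle
im,c=snap('wrist','w30.png'); pickle.dump(c,open('c_w30.pkl','wb'))
print(robot.observe()['tool_pos'],robot.observe()['tool_rot'])
cv2.imwrite('pics/w30a.png',np.clip(1.3*cv2.resize(im[0:240,200:440,::-1],None,fx=2.5,fy=2.5,interpolation=cv2.INTER_CUBIC).astype(float),0,255).astype(np.uint8))
E
```

```text
time: 36.93
tool_pos: [0.4929, 0.1922, 0.2438]
tool_rot: [3.102, 0.026, -0.127]
contact_force: [0.7, -0.1, -0.1]
opening: 0.046
[0.49300582 0.19233666 0.24413166] [ 3.10175679  0.02491994 -0.12654812]
```

View pics/w30a.png

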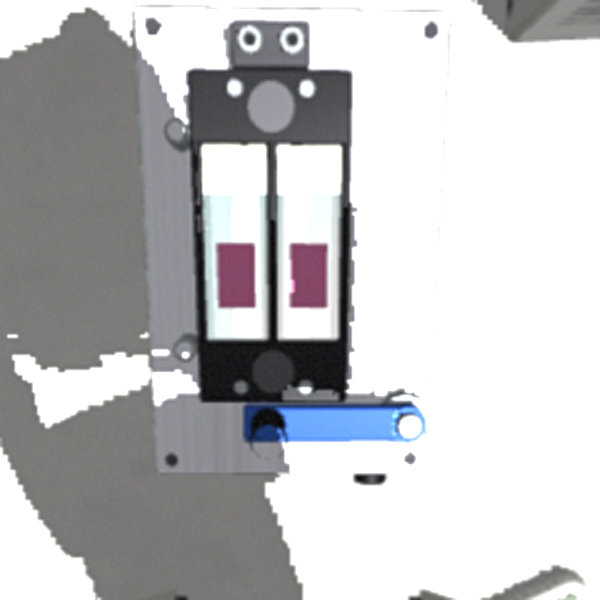

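```bash
python3 - <<'E'
from ov import *
c=pickle.load(open('c_w30.pkl','rb'))
h=np.array([.5736,.1850]);y=-.129; M=np.array([[np.cos(y),-np.sin(y)],[np.sin(y),np.cos(y)]])
f=lambda p,z: np.round(M.T@(atz(c,np.array(p)/2.5+[200,0]-.3,z)[:2]-h)*1e3,1)
P=np.array([f(p,.048) for p in [(189,70),(351,72),(346,402),(201,402)]]); print(P,P.mean(0))
d=(P[0]+P[1]-P[2]-P[3]);print('yaw vs home',np.arctan2(d[1],d[0]))
print('dowels',f((175,130),.052),f((184,347),.052),'hinge',f((408,424),.047))
a=f((408,424),.047);b=f((248,423),.047); e=b-a; print('latch ang',np.arctan2(-e[0],e[1]))
E
```

```text
[[ 63.6  32.1]
 [ 63.7 -30.2]
 [-64.7 -31.1]
 [-64.5  31.7]] [-0.475  0.625]
yaw vs home 0.0050681827258269455
dowels [42.1 38. ] [-40.6  37.7] hinge [-74.7 -58.9]
latch ang -0.009928751742168725
```

```bash
python3 - <<'E'
from h import *
im,c=snap('top','t31.png'); ct=c
r=robot.find_in('top','spare_carrier_center')[:1]; print(r)
cv2.imwrite('pics/t31a.png',cv2.resize(im[120:330,185:480,::-1],None,fx=2.6,fy=2.6,interpolation=cv2.INTER_CUBIC))
s=robot.observe(); print(s['time'],np.round(s['contact_force'],1),np.abs(s['qvel']).max())
E
```

```text
[{'xy': [0.6461, 0.55], 'p': 0.76}]
37.0833 [-0.5 -0.4  0.3] 0.010348536406426651
```

View pics/t31a.png

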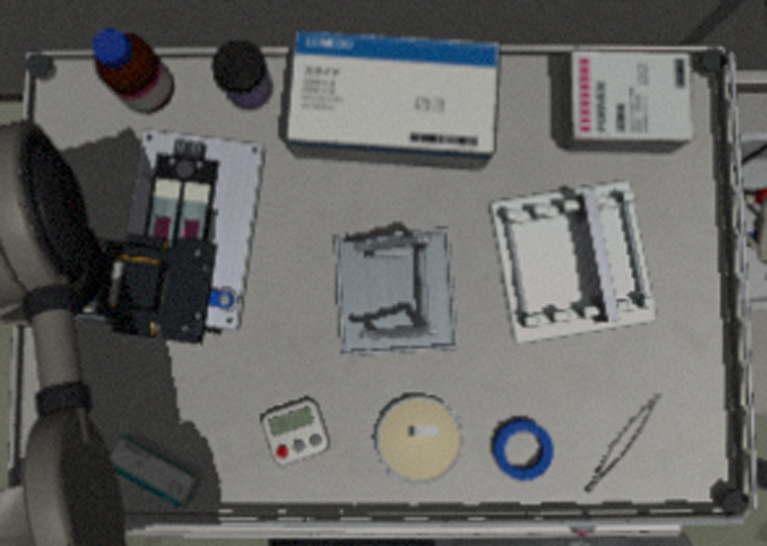

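The silver carrier, jar and carton stand where they were, and the gripper is clear of everything. Handing in.

```bash
python3 - <<'E'
from h import *
print(robot.hand_in())
E
```

```text
the job is handed in; nothing more can be done
None
```

I did every step in order and handed the job in at about 37 s of the 72 s limit; no verdict comes back, so the outcome is not confirmed.

- **Drain stand:** I lifted the carrier out of the rack, set its lower edge in the trough formed by the slope and lips, tipped it back and let go. A plate model at 45° overlaid on the wrist and scene pictures matched it well. I then took it afresh by squeezing it upright.
- **One mishap at the stage:** when I tipped the carrier down, its edge dropped just inside the dowel-side rest strip. My first push jammed against that strip at 39 N. I gripped it across its width, lifted it, set it flat on both strips and went on. That push left the tool tilted about 2° for the rest of the job.
- **Dowels and end stop:** I pressed it against both dowels with about 12–13 N in all, held about 0.5 s, with a gap of about 6 mm still left to the end stop. I then pushed it along to the stop with about 10–11 N, also held about 0.5 s. These are wrist readings; the force on each dowel was not measured on its own.
- **Latch:** I gripped the knob and swung it to its stop, which it met with about 7 N.
- **Last checks:**

| Measured from the wrist picture | Reading | Allowed |
|---|---|---|
| Carrier along, x from home | −0.5 mm | ±2 mm |
| Carrier across, y from home | +0.6 mm | ±2 mm |
| Carrier squareness | 0.005 rad | below 0.025 rad |
| Latch angle | −0.01 rad | below 0.1 rad |

The dowels in the same picture read about 0.8 mm too far towards +y, so y is probably nearer −0.2 mm. Height was not measured separately. The silver carrier, jar and carton looked unmoved in the last top view, and the gripper was clear of everything.

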